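Draw down a drone hub's cam knobs in star order

TASK

Clamp the drone's top plate evenly by turning its four cam knobs clockwise in star order (after each knob the one opposite, then the other pair), in two passes. On the first pass turn each knob, by feel, past its slack and springy take-up until its cam has bitten and slid a little, and stop there; only when all four have bitten, go round again in star order and tighten each firmly home, about 0.65 N m, without overtightening. Leave everything else on the bench where it is, and let go at the end.

Things in the scene. Friction and masses are not known exactly. Their poses are not given: they have to be found in the camera images.
- hub: Drone hub fixed in a grey cradle: two grey eight-pointed plates (crossed 180 mm squares), upper face 61 mm above the table, four 22 mm tubes leaving at 45 degrees to its x and y axes, motors on their ends 225 mm from the centre (tops at 83 mm). Four cam knobs stand on the plate in a ring of 65 mm radius, in the +x, +y, -x, -y directions. Origin: its centre at table height, z up, yaw varies.
- knob_1_grip (a point): Black bar-shaped knob on the hub's +x side. Point on its turning axis at grip height, 96 mm above the table; x along the bar (both ends alike), z up. The bar is 44 mm long, 13 mm wide, from 10 mm above this point to 22 mm below; under it a 34 mm wide boss, top at 67 mm. It is tightened clockwise seen from above; it does not rise or sink. All four knobs are alike.
- knob_2_grip (a point): Same point of the knob on the hub's +y side. Tightening, a knob idles at 0.02 N m for 0.2 to 0.7 rad; then it winds up like a spring, 2 N m per rad, to 0.25 N m, where its cam bites and slides on at 0.25 to 0.3 N m for 0.27 to 0.42 rad (angles hidden, different for each knob); then torque climbs again, to 0.5 N m where the spacer under it starts to be squeezed: home.
- knob_3_grip (a point): Same point of the knob on the hub's -x side, opposite knob_1. Past 0.5 N m the torque climbs about 0.85 N m per rad. Right for home: 0.55 to 0.75 N m (read with the arm still); at 0.85 N m the spacer is crushed. What has slid stays; only the spring unwinds when a knob is let go, so it turns back up to 0.4 rad. Turned back, a knob only idles.
- knob_4_grip (a point): Same point of the knob on the hub's -y side, opposite knob_2.
- bite_1 (a joint): Cam of knob_1: 0 rad while the knob is loose, grows to 0.12 over the first 0.12 rad that the cam slides after it bites, then stays. Over 0.06: it has bitten.
- bite_2 (a joint): Cam of knob_2: 0 rad while the knob is loose, grows to 0.12 over the first 0.12 rad that the cam slides after it bites, then stays. Over 0.06: it has bitten.
- bite_3 (a joint): Cam of knob_3: 0 rad while the knob is loose, grows to 0.12 over the first 0.12 rad that the cam slides after it bites, then stays. Over 0.06: it has bitten.
- bite_4 (a joint): Cam of knob_4: 0 rad while the knob is loose, grows to 0.12 over the first 0.12 rad that the cam slides after it bites, then stays. Over 0.06: it has bitten.
- seat_1 (a joint): Spacer under knob_1: 0 rad until the knob is home, then grows as it is squeezed by 0.5 N m and more, and stays. Over 0.03: the knob is home; over 0.25 (about 0.87 N m): crushed by overtightening.
- seat_2 (a joint): Spacer under knob_2: 0 rad until the knob is home, then grows as it is squeezed by 0.5 N m and more, and stays. Over 0.03: the knob is home; over 0.25 (about 0.87 N m): crushed by overtightening.
- seat_3 (a joint): Spacer under knob_3: 0 rad until the knob is home, then grows as it is squeezed by 0.5 N m and more, and stays. Over 0.03: the knob is home; over 0.25 (about 0.87 N m): crushed by overtightening.
- seat_4 (a joint): Spacer under knob_4: 0 rad until the knob is home, then grows as it is squeezed by 0.5 N m and more, and stays. Over 0.03: the knob is home; over 0.25 (about 0.87 N m): crushed by overtightening.
- motor: Bystander: loose brushless motor, 42 mm across, 44 mm high, standing near the hub's +y side between two tubes. Origin: centre of its underside.
- spool: Bystander: loose plastic spool, 54 mm across, 32 mm high, near the hub's -y side between two tubes. Origin: centre of its underside.
- driver: Bystander: loose screwdriver 150 mm long, lying beyond the hub's +x side between two tubes.
- water: Bystander: loose water bottle, 62 mm across, 200 mm high, to the robot's left. Origin: centre of its underside.
- battery: Bystander: loose battery pack 130 x 45 x 35 mm, to the robot's left.
- spanner: Bystander: loose 160 mm spanner, to the robot's right.
- iron_stand: Bystander, fixed: soldering-iron stand 100 x 70 mm, with a coil 110 mm high, to the robot's right.

How it is judged:
On the way:
1. first pass done: all four knobs have bitten (each bite over 0.06 rad) (value of joint each of bite_1, bite_2, bite_3, bite_4 above 0.06 rad), for 0.1 s.
At the end, for the whole second after the job is handed in: All four knobs are fully home: each cam has bitten (bite over 0.06 rad), each spacer is squeezed (seat over 0.03 rad), and none is crushed (seat under 0.25 rad) (all of step 1 and value of joint seat_1 between 0.03 and 0.25 rad and value of joint seat_2 between 0.03 and 0.25 rad and value of joint seat_3 between 0.03 and 0.25 rad and value of joint seat_4 between 0.03 and 0.25 rad); the robot touches nothing.
It fails at once if a knob was brought home (seat over 0.03 rad) before all four had bitten (bite over 0.06 rad) (value of joint any of seat_1, seat_2, seat_3, seat_4 above 0.03 rad and not (value of joint each of bite_1, bite_2, bite_3, bite_4 above 0.06 rad)).
It fails at once if first pass out of star order: two neighbouring knobs were made to bite while both of the others were still loose ((value of joint each of bite_1, bite_2 above 0.06 rad and not (value of joint bite_3 above 0.06 rad) and not (value of joint bite_4 above 0.06 rad)) or (value of joint each of bite_2, bite_3 above 0.06 rad and not (value of joint bite_1 above 0.06 rad) and not (value of joint bite_4 above 0.06 rad)) or (value of joint each of bite_3, bite_4 above 0.06 rad and not (value of joint bite_1 above 0.06 rad) and not (value of joint bite_2 above 0.06 rad)) or (value of joint each of bite_4, bite_1 above 0.06 rad and not (value of joint bite_2 above 0.06 rad) and not (value of joint bite_3 above 0.06 rad))).
It fails at once if second pass out of star order: two neighbouring knobs were brought home while neither of the others was ((value of joint each of seat_1, seat_2 above 0.03 rad and not (value of joint seat_3 above 0.03 rad) and not (value of joint seat_4 above 0.03 rad)) or (value of joint each of seat_2, seat_3 above 0.03 rad and not (value of joint seat_1 above 0.03 rad) and not (value of joint seat_4 above 0.03 rad)) or (value of joint each of seat_3, seat_4 above 0.03 rad and not (value of joint seat_1 above 0.03 rad) and not (value of joint seat_2 above 0.03 rad)) or (value of joint each of seat_4, seat_1 above 0.03 rad and not (value of joint seat_2 above 0.03 rad) and not (value of joint seat_3 above 0.03 rad))).
It fails at once if a knob was overtightened (over about 0.87 N m) so that its spacer was crushed (seat over 0.25 rad) (value of joint any of seat_1, seat_2, seat_3, seat_4 above 0.25 rad).
It fails at once if a bystander was moved by more than 30 mm (distance of any of motor, spool, driver, water, battery, spanner from where it was at the start of the episode above 0.03 m).
It also fails if it takes over 72 s, if anything falls off the work surface, if the arm or the gripper's body presses on something with over 40 N, if the wrist force passes 120 N, or if a joint passes its speed limit or range.

ROBOT

A 6-joint arm with a two-finger parallel gripper is mounted at the origin on the work surface. World frame = base frame: x ahead of the robot, y to its left, z up, the work surface at z = 0. Lengths are in m, angles in rad, forces in N, time in s.
With the tool pointing down it reaches from about 0.25 to 0.775 m from the base axis. Payload 4 kg.
Tool frame: the origin (TCP) lies at the very end of the fingers, on their centre line; the grasp point (between the pads) lies 19 mm behind it; y points along the fingers, x is the direction in which the jaws open and shut, and the axes are right-handed (so a half turn about y gives the same grasp; the last joint's range is limited). The gripper opens to 94 mm and grips with 3 to 60 N. Pads are 16 mm wide; open, the fingers measure 119 mm over their backs; the gripper's body (75 mm by 177 mm) begins 78 mm behind the grasp point.
Start: joints at [1.123, 0.087, 1.371, -0, 1.684, -0.103], TCP at [0.186, 0.518, 0.206] pointing down, gripper open.
Joint ranges: [-3.1, 3.1], [-0.76, 2.03], [0.27, 2.55], [-1.08, 4.22], [0.17, 2.65], [-2.57, 2.57]. Speed limits (rad/s): [2.79, 2.79, 3.14, 3.14, 3.14, 3.14].

INTERFACE

Orientations are given as [roll, pitch, yaw] about the fixed x, y, z axes, in that order (R = Rz(yaw) Ry(pitch) Rx(roll)).
In Python, from bench import robot gives the robot as it stands.
- The arm moves only by the shell command python3 -m handwheel 'ROWS' [OPENING]. ROWS is JSON, a list of rows, each an object with "delta_pos": the shift along the tool's x, y, z in mm, a list of three; "yaw": the turn about the tool's y in rad. A call has 1 to 12 rows; each row is the pose to reach, as a shift and turn from the pose commanded when the call began, along the tool's axes at that moment; what a row does not reach only later rows make up. A row lasts 1/10 s, in which the tool goes at most 50 mm and 8.59 degrees, less where a joint would pass 70% of its speed; a pose out of reach is approached as far as the arm can. A call with a gripper value outside its range is refused whole. OPENING is the closure in counts, from 0 (fully open) to 255 (shut), set as the call begins (- or left out, the last holds). The fingers move at their own pace and stop on an object; the grip force is fixed at half the most. Time passes only in rows, so rows that repeat a pose let the fingers close. It gives the time, the measured TCP pose, the force and the opening at its end, in the units of the state.
- robot.get_obs(): the state, without advancing time (a new reading comes with each control period).
- robot.snapshot(name): name is "scene" or "top"; returns a dict with "image" (400x640x3 uint8, red, green, blue), "fx", "fy", "cx", "cy" (pixels), "rvec" (rotation vector, rad) and "tvec" (3), from world to camera coordinates, as OpenCV has them. Camera axes: x right, y down, z forward; pixel columns grow to the right and rows downward; lengths in m; the calibration is good to about 2 mm. A picture is of the moment at which its call begins. There is no depth.
- robot.close_job(): hands the job in, once; it reports no verdict.
The state is a dict: "time": time; "joint_positions": joint angles; "qvel": joint speeds; "joint_torque": joint torques, N m; "tool_pos": TCP position; "ee_rot": TCP orientation; "wrist_force": force on the tool from outside, world axes, zero at the start; "wrist_torque": the same for the moment, N m; "width": finger opening in m.
Only numpy, scipy, OpenCV 4.12 (cv2) and the standard library are available. Lean on these libraries where they do the work, as an engineer would, in place of code of your own. Each camera call takes 0.05 s, during which the arm holds its last target.

## Working session

There is one attempt and no reset: what is moved stays moved. The work goes in short steps, Python scripts to look and compute and a shell command to move; the robot and the scene stay as the last step left them, time stands still between calls to the robot, and variables do not carry over. Pictures are saved under pics/ and viewed, and the job is handed in when it is done.

```bash
ls; mkdir -p pics; python3 - <<'E'
from bench import robot
import cv2
o=robot.get_obs()
for k,v in o.items(): print(k,v)
for n in("scene","top"):
    s=robot.snapshot(n); cv2.imwrite(f"pics/{n}0.png",s["image"][:,:,::-1]); print(n,{k:s[k] for k in s if k!="image"})
E
```

```text
pics
time 0.0
joint_positions [ 1.12290358e+00  8.79757508e-02  1.37221439e+00 -8.72779155e-06
  1.68359670e+00 -1.03123142e-01]
qvel [-0.00098054  0.00332115  0.00147106  0.0008426   0.00048717  0.00199088]
joint_torque [ 1.06619533e-03 -3.40179420e+01 -3.02431297e+01  7.19573814e-02
  3.27373808e-02 -1.61691632e-04]
tool_pos [0.18567506 0.51714236 0.20431306]
ee_rot [-1.57057908  0.00218343  1.22602599]
wrist_force [ 0.22401528 -0.49881622 -0.99430304]
wrist_torque [0.01107527 0.03891488 0.04099705]
width 0.0939600293985461
scene {'fx': 447.3564375382641, 'fy': 447.3564375382641, 'cx': 320.77338317734507, 'cy': 199.74892614054733, 'rvec': array([ 0.7020081 ,  2.69373401, -1.03332168]), 'tvec': array([ 0.49252757, -0.16276655,  1.62859521])}
top {'fx': 498.9928600810527, 'fy': 498.9928600810527, 'cx': 335.4789488168537, 'cy': 208.11905006150363, 'rvec': array([ 2.21189664, -1.99202404,  0.20919188]), 'tvec': array([-0.02904961,  0.58504227,  1.42482068])}
```

View pics/top0.png

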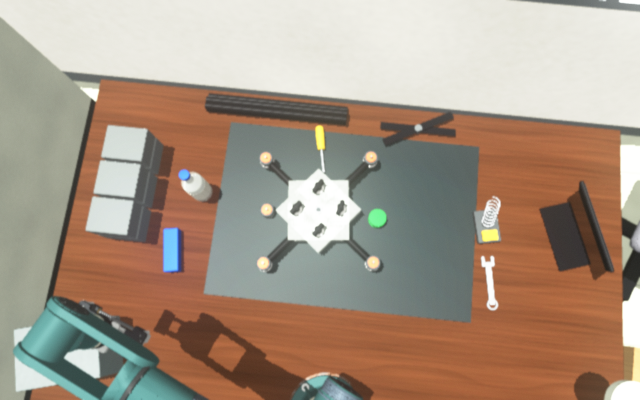

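View pics/scene0.png

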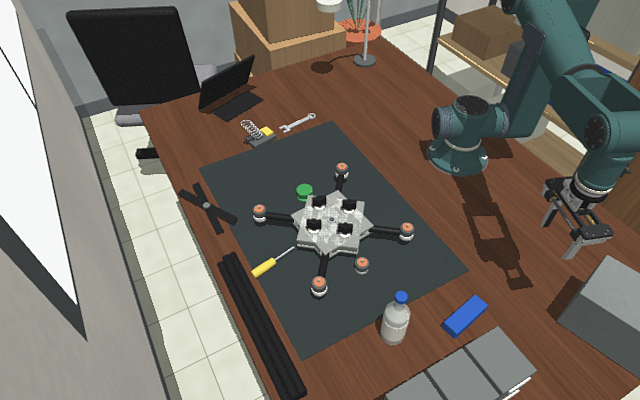

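```bash
python3 - <<'E'
import cv2
i=cv2.imread("pics/top0.png")
c=i[100:330,200:500]; 
cv2.imwrite("pics/crop0.png",cv2.resize(c,(780,598),interpolation=cv2.INTER_CUBIC))
E
```

```text
(no output)
```

View pics/crop0.png

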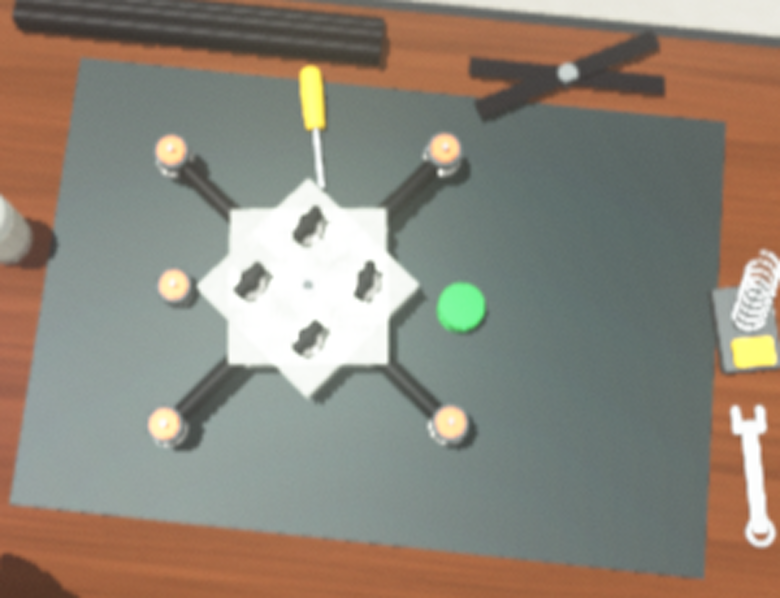

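The top view shows the hub centred near pixel (318,210). The knobs are at about (319,187) for +x, (297,208) for +y, (319,230) for -x and (342,208) for -y. The loose motor is at (267,210), the spool at (377,218) and the driver at (321,145). Next I measure them.

```bash
cat > h.py <<'E'
import numpy as np, cv2
from scipy.optimize import least_squares
from bench import robot
def cam(s): 
    return np.array([[s["fx"],0,s["cx"]],[0,s["fy"],s["cy"]],[0,0,1]]),s["rvec"],s["tvec"]
def proj(s,P):
    K,r,t=cam(s); return cv2.projectPoints(np.asarray(P,float).reshape(-1,1,3),r,t,K,None)[0].reshape(-1,2)
def back(s,uv,z):
    K,r,t=cam(s); R=cv2.Rodrigues(r)[0]
    d=(np.linalg.inv(K)@np.c_[np.asarray(uv,float).reshape(-1,2),np.ones(len(np.asarray(uv).reshape(-1,2)))].T).T@R
    c=-R.T@t
    return c+d*((z-c[2])/d[:,2])[:,None]
E
python3 - <<'E'
from h import *
S={n:robot.snapshot(n) for n in("scene","top")}
s=S["top"]; im=s["image"].astype(int)
m=((im[:,:,0]-im[:,:,2]>60)&(im[:,:,0]>190)&(im[:,:,1]>120)&(im[:,:,1]<im[:,:,0]-25)).astype(np.uint8)
n,l,st,c=cv2.connectedComponentsWithStats(m)
for i in range(1,n):
    if st[i,4]>20: print("top",c[i],st[i,4],back(s,c[i],.083)[0])
s2=S["scene"]; im=s2["image"].astype(int)
m=((im[:,:,0]-im[:,:,2]>50)&(im[:,:,0]>150)&(im[:,:,1]>80)&(im[:,:,1]<im[:,:,0]-25)).astype(np.uint8)
m[:160]=0;
n,l,st,c=cv2.connectedComponentsWithStats(m)
for i in range(1,n):
    if 20<st[i,4]<400: print("scene",c[i],st[i,4],back(s2,c[i],.083)[0])
a=cv2.cvtColor(s["image"],cv2.COLOR_RGB2BGR)[165:255,270:370]
cv2.imwrite("pics/k_top.png",cv2.resize(a,(660,594),interpolation=cv2.INTER_NEAREST))
a=cv2.cvtColor(s2["image"],cv2.COLOR_RGB2BGR)[180:265,280:390]
cv2.imwrite("pics/k_sc.png",cv2.resize(a,(770,595),interpolation=cv2.INTER_NEAREST))
E
```

```text
top [265.54166667 157.4375    ] 48 [0.71326871 0.25670924 0.083     ]
top [370.5875 156.775 ] 80 [ 0.74813395 -0.05671827  0.083     ]
top [620.  192.5] 30 [ 0.71483669 -0.79918544  0.083     ]
top [265.57142857 262.76190476] 21 [0.40002226 0.21439491 0.083     ]
top [373.43902439 262.04878049] 41 [ 0.43434679 -0.09322981  0.083     ]
top [632.84375 363.5    ] 32 [ 0.23093131 -0.82744394  0.083     ]
top [313.53571429 374.60714286] 28 [0.11006161 0.04269891 0.083     ]
scene [341.59574468 165.85106383] 47 [ 0.4378363  -0.08324241  0.083     ]
scene [258.54385965 208.29824561] 57 [ 0.7516276  -0.04800948  0.083     ]
scene [407.         226.59090909] 66 [0.40269911 0.22962473 0.083     ]
scene [361.83333333 261.69444444] 72 [0.58319105 0.26833904 0.083     ]
scene [260.59090909 264.45454545] 22 [0.82853604 0.14072502 0.083     ]
scene [263.34285714 270.45714286] 35 [0.82989212 0.16204826 0.083     ]
scene [318.61627907 281.41860465] 86 [0.71630485 0.26497858 0.083     ]
```

View pics/k_top.png

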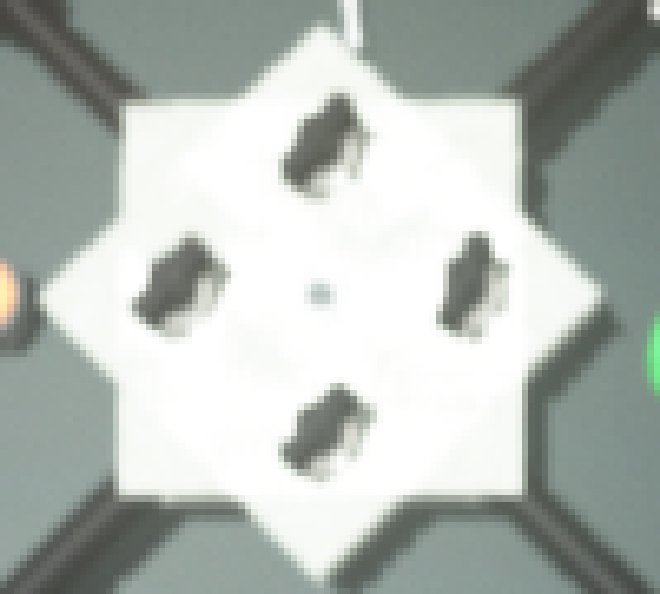

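View pics/k_sc.png

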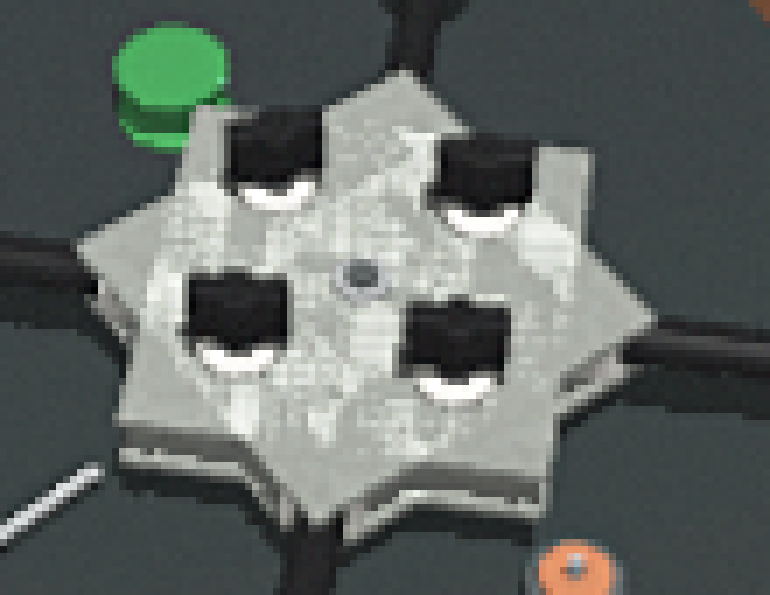

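```bash
python3 - <<'E'
from h import *
import json
S={n:robot.snapshot(n) for n in("scene","top")}
tipT=np.array([(325,22),(605,293),(320,585),(40,300),(122,98),(522,100),(525,494),(118,494)],float)/6.6-.5+[270,165]
tipS=np.array([(404,70),(595,148),(655,319),(548,510),(318,520),(118,425),(78,245),(205,105)],float)/7-.5+[280,180]
def corners(p):
    a=p[2]+np.arange(8)*np.pi/4; r=.09*2**.5
    return np.c_[p[0]+r*np.cos(a),p[1]+r*np.sin(a),np.full(8,.061)]
def res(p,which=("T","S")):
    o=[]
    C=corners(p)
    for w,s,t in(("T",S["top"],tipT),("S",S["scene"],tipS)):
        if w not in which: continue
        q=proj(s,C); d=np.linalg.norm(q[:,None]-t[None],axis=2); o.append((q-t[d.argmin(1)]).ravel())
    return np.concatenate(o)
for w in (("T",),("S",),("T","S")):
    f=least_squares(res,[.573,.08,.1],args=(w,)); print(w,f.x,np.sqrt(np.mean(f.fun**2)))
p=f.x
# choose yaw near tube/top orientation
def sil(s,c,yaw,mg=0):
    P=[]
    for z in(.074,.106):
        for a in(-.022,.022):
            for b in(-.0065,.0065):
                P.append([c[0]+a*np.cos(yaw)-b*np.sin(yaw),c[1]+a*np.sin(yaw)+b*np.cos(yaw),z])
    q=proj(s,P); h=cv2.convexHull(q.astype(np.float32)).reshape(-1,2)
    m=np.zeros((1600,2560),np.uint8); cv2.fillPoly(m,[np.round((h+.5)*4*16-8).astype(np.int32)],1,shift=4)
    return cv2.resize(m.astype(np.float32),(640,400),interpolation=cv2.INTER_AREA)
G={n:cv2.cvtColor(S[n]["image"],cv2.COLOR_RGB2GRAY).astype(float) for n in S}
from scipy.optimize import minimize
out={}
for k in range(4):
    a=p[2]+k*np.pi/2; c0=p[:2]+.065*np.array([np.cos(a),np.sin(a)])
    for sets in(("scene",),("top",),("scene","top")):
        def cost(v):
            e=0
            for n in sets:
                u=proj(S[n],[[c0[0],c0[1],.09]])[0].astype(int)
                sl=(slice(u[1]-13,u[1]+14),slice(u[0]-13,u[0]+14))
                g=np.clip((110-G[n][sl])/80+.3,0,1) if n=="top" else np.clip((120-G[n][sl])/90,0,1)
                e+=np.mean((sil(S[n],c0+v[:2]*1e-3,v[2])[sl]-g)**2)
            return e+1e-3*np.sum(np.square(v[:2]))*.1
        b=min(((cost([0,0,y]),y) for y in np.arange(0,np.pi,.05)))
        r=minimize(cost,[0,0,b[1]],method="Nelder-Mead",options=dict(initial_simplex=[[0,0,b[1]],[2,0,b[1]],[0,2,b[1]],[0,0,b[1]+.1]]))
        print(k+1,sets,c0,r.x,"world yaw; rel hub",np.round(r.x[2]-p[2],3),round(r.fun,4))
# spanning corner angles
for n,x0,y0,sc in(("top",270,165,6.6),("scene",280,180,7)):
    i=cv2.cvtColor(S[n]["image"],cv2.COLOR_RGB2BGR); i=cv2.resize(i[y0:y0+90,x0:x0+110],None,fx=7,fy=7,interpolation=cv2.INTER_NEAREST)
    cv2.imwrite(f"pics/z_{n}.png",i)
E
```

```text
('T',) [0.57607157 0.08266886 0.10808199] 0.489783914973226
('S',) [0.57309918 0.08599014 0.10279839] 1.144243986097767
('T', 'S') [0.57449916 0.08415858 0.10608886] 1.0240836102889064Traceback (most recent call last):
  File "<stdin>", line 43, in <module>
  File "<stdin>", line 43, in <genexpr>
  File "<stdin>", line 41, in cost
TypeError: can't multiply sequence by non-int of type 'float'
```

```bash
cat > fit.py <<'E'
from h import *
from scipy.optimize import minimize
def sil(s,c,yaw):
    P=[]
    for z in(.074,.106):
        for a in(-.022,.022):
            for b in(-.0065,.0065):
                P.append([c[0]+a*np.cos(yaw)-b*np.sin(yaw),c[1]+a*np.sin(yaw)+b*np.cos(yaw),z])
    h=cv2.convexHull(proj(s,P).astype(np.float32)).reshape(-1,2)
    m=np.zeros((1600,2560),np.uint8); cv2.fillPoly(m,[np.round((h+.5)*64-8).astype(np.int32)],1,shift=4)
    return cv2.resize(m.astype(np.float32),(640,400),interpolation=cv2.INTER_AREA)
def fit(S,k,p,combos=(("scene",),("top",))):
    a=p[2]+k*np.pi/2; c0=np.array(p[:2])+.065*np.array([np.cos(a),np.sin(a)])
    for sets in combos:
        def cost(v):
            e=0
            for n in sets:
                u=proj(S[n],[[c0[0],c0[1],.09]])[0].astype(int)
                sl=(slice(u[1]-13,u[1]+14),slice(u[0]-13,u[0]+14))
                G=cv2.cvtColor(S[n]["image"],cv2.COLOR_RGB2GRAY).astype(float)[sl]
                g=np.clip((200-G)/120,0,1) if n=="top" else np.clip((110-G)/80,0,1)
                e+=np.mean((sil(S[n],c0+np.array(v[:2])*1e-3,v[2])[sl]-g)**2)
            return e+1e-4*np.sum(np.square(v[:2]))
        b=min(((cost([0,0,y]),y) for y in np.arange(0,np.pi,.05)))
        r=minimize(cost,[0,0,b[1]],method="Nelder-Mead",options=dict(initial_simplex=[[0,0,b[1]],[2,0,b[1]],[0,2,b[1]],[0,0,b[1]+.1]]))
        print(k+1,sets,c0.round(4),"off mm",r.x[:2].round(1),"yaw",r.x[2].round(3),"cost",round(r.fun,4))
E
python3 - <<'E'
from fit import *
S={n:robot.snapshot(n) for n in("scene","top")}
for k in range(4): fit(S,k,(.5750,.0835,.107))
E
```

```text
1 ('scene',) [0.6396 0.0904] off mm [-0.5  0.6] yaw 2.566 cost 0.0287
1 ('top',) [0.6396 0.0904] off mm [-0.5 -0.9] yaw 2.705 cost 0.0431
2 ('scene',) [0.5681 0.1481] off mm [-1.1  2.2] yaw 2.503 cost 0.0247
2 ('top',) [0.5681 0.1481] off mm [ 0.4 -1.6] yaw 2.554 cost 0.0383
3 ('scene',) [0.5104 0.0766] off mm [-1.1 -0. ] yaw 2.822 cost 0.0893
3 ('top',) [0.5104 0.0766] off mm [ 0.9 -2.8] yaw 2.579 cost 0.0403
4 ('scene',) [0.5819 0.0189] off mm [-1.4 -0.4] yaw 0.082 cost 0.0867
4 ('top',) [0.5819 0.0189] off mm [ 0.2 -0.4] yaw 3.03 cost 0.0457
```

```bash
cat > ov.py <<'E'
from h import *
def ov(S,n,yaws,p,fn,x0,y0,w,h,f):
    i=cv2.cvtColor(S[n]["image"],cv2.COLOR_RGB2BGR)[y0:y0+h,x0:x0+w]
    i=cv2.resize(i,None,fx=f,fy=f,interpolation=cv2.INTER_NEAREST)
    for k,y in enumerate(yaws):
        a=p[2]+k*np.pi/2; c=np.array(p[:2])+.065*np.array([np.cos(a),np.sin(a)])
        for z,col in((.106,(0,0,255)),(.074,(255,0,0))):
            P=[[c[0]+A*np.cos(y)-B*np.sin(y),c[1]+A*np.sin(y)+B*np.cos(y),z] for A,B in((-.022,-.0065),(.022,-.0065),(.022,.0065),(-.022,.0065))]
            q=(proj(S[n],P)+.5-[x0,y0])*f
            cv2.polylines(i,[q.astype(np.int32)],True,col,1)
    cv2.imwrite(fn,i)
E
python3 - <<'E'
from ov import *
S={n:robot.snapshot(n) for n in("scene","top")}
Y=[2.65,2.53,2.6,3.05];p=(.575,.0835,.107)
ov(S,"top",Y,p,"pics/o_top.png",280,172,80,72,8)
ov(S,"scene",Y,p,"pics/o_sc.png",295,188,70,60,9)
a=back(S["top"],[[185,178]],.2)[0];print("bottle top",a, "battery",back(S["top"],[[171,250]],.035)[0],robot.get_obs()["time"])
E
```

```text
bottle top [0.59638171 0.44665977 0.2       ] battery [0.41246825 0.50731806 0.035     ] 0.5
```

View pics/o_top.png

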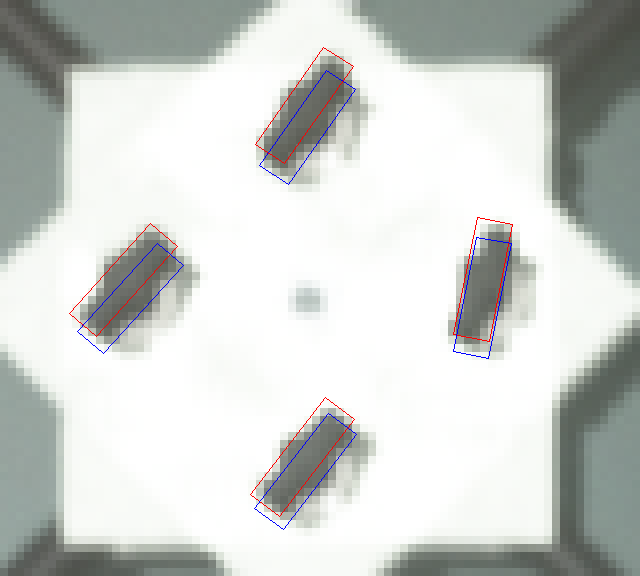

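View pics/o_sc.png

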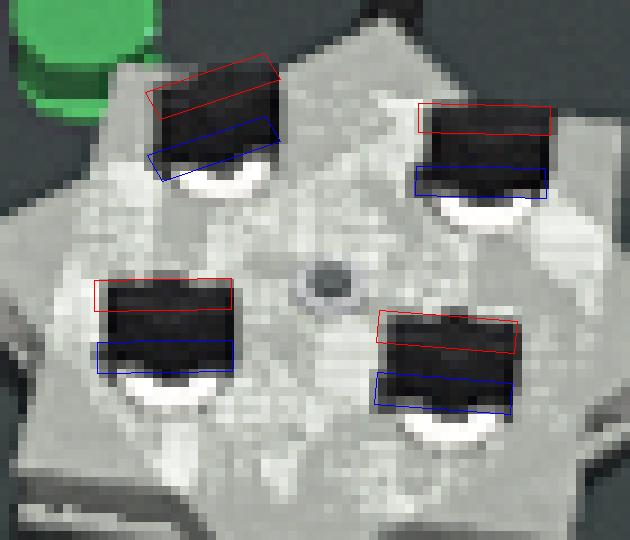

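The overlays match the bars to about one pixel, with x about 2 mm too large, so I move the hub to (0.573, 0.0835). Next, the script that works out the row values.

```bash
cat > d.py <<'E'
from h import *
import sys
HUB=(.573,.0835,.107)
def knob(k):
    a=HUB[2]+(k-1)*np.pi/2
    return np.array([HUB[0]+.065*np.cos(a),HUB[1]+.065*np.sin(a)])
def go(x,y,z,psi):
    o=robot.get_obs(); R=cv2.Rodrigues(np.array([0,0,o["ee_rot"][2]]))[0]; ps=o["ee_rot"][2]
    d=(np.array([x,y,z])-o["tool_pos"])*1000
    print("t",round(o["time"],2),"pos",(o["tool_pos"]*1e3).round(1),"psi",round(ps,3),"delta x,y,z",np.round([d[0]*np.cos(ps)+d[1]*np.sin(ps),-d[2],-d[0]*np.sin(ps)+d[1]*np.cos(ps)],1),"yaw",round(-(psi-ps),3))
E
python3 -c "
from d import *
c=knob(3); print(c); go(c[0],c[1],.19,1.03)"
```

```text
[0.50837174 0.07655826]
t 0.5 pos [185.9 517.6 205.5] psi 1.226 delta x,y,z [-306.1   15.5 -452.6] yaw 0.196
```

```bash
python3 -m handwheel '[{"delta_pos":[-306,15,-453],"yaw":0.196},{"delta_pos":[-306,15,-453],"yaw":0.196},{"delta_pos":[-306,15,-453],"yaw":0.196},{"delta_pos":[-306,15,-453],"yaw":0.196},{"delta_pos":[-306,15,-453],"yaw":0.196},{"delta_pos":[-306,15,-453],"yaw":0.196},{"delta_pos":[-306,15,-453],"yaw":0.196},{"delta_pos":[-306,15,-453],"yaw":0.196},{"delta_pos":[-306,15,-453],"yaw":0.196},{"delta_pos":[-306,15,-453],"yaw":0.196},{"delta_pos":[-306,15,-453],"yaw":0.196}]' 80; python3 -c "
from d import *
c=knob(3); go(c[0],c[1],.077,1.03); print(robot.get_obs()['wrist_torque'])"
```

```text
time: 1.6
tool_pos: [0.5099, 0.0744, 0.1907]
ee_rot: [-1.571, -0.001, 1.029]
wrist_force: [0.9, 0.5, 0.6]
width: 0.0644
t 1.6 pos [509.9  74.4 190.7] psi 1.029 delta x,y,z [  1.1 113.7   2.4] yaw -0.001
[ 0.04636944  0.02785331 -0.00205234]
```

```bash
python3 -m handwheel '[{"delta_pos":[1,50,2],"yaw":0},{"delta_pos":[1,77,2],"yaw":0},{"delta_pos":[1,77,2],"yaw":0}]' 80; python3 -c "
from d import *
c=knob(3); go(c[0],c[1],.077,1.03); 
S=robot.snapshot('scene'); i=S['image'][150:270,260:420,::-1]; cv2.imwrite('pics/a1.png',cv2.resize(i,None,fx=5,fy=5,interpolation=cv2.INTER_CUBIC))
S=robot.snapshot('top'); i=S['image'][150:270,260:420,::-1]; cv2.imwrite('pics/a2.png',cv2.resize(i,None,fx=5,fy=5,interpolation=cv2.INTER_CUBIC))
"
```

```text
time: 1.9
tool_pos: [0.5043, 0.0777, 0.1085]
ee_rot: [-1.562, 0.006, 1.029]
wrist_force: [0.1, 0.3, -0.9]
width: 0.0648
t 1.9 pos [504.3  77.7 108.5] psi 1.029 delta x,y,z [ 1.1 31.5 -4.1] yaw -0.001
```

View pics/a1.png

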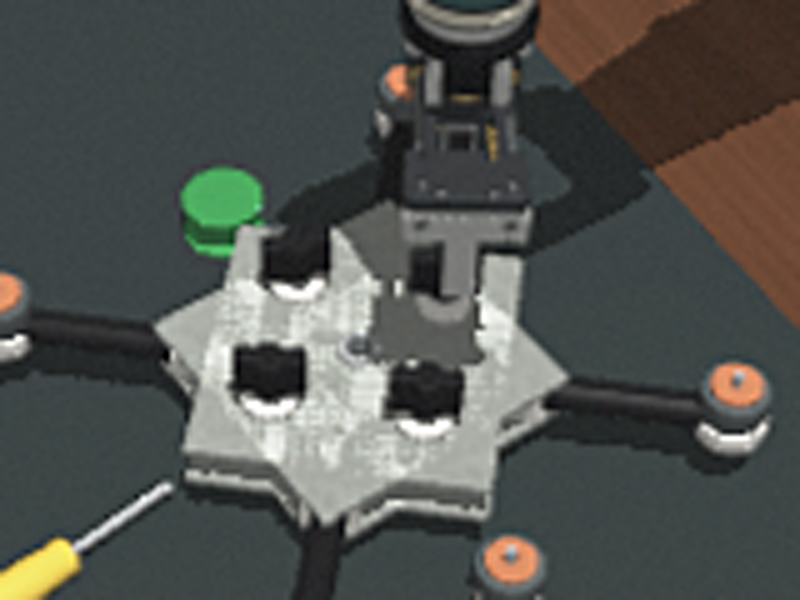

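View pics/a2.png

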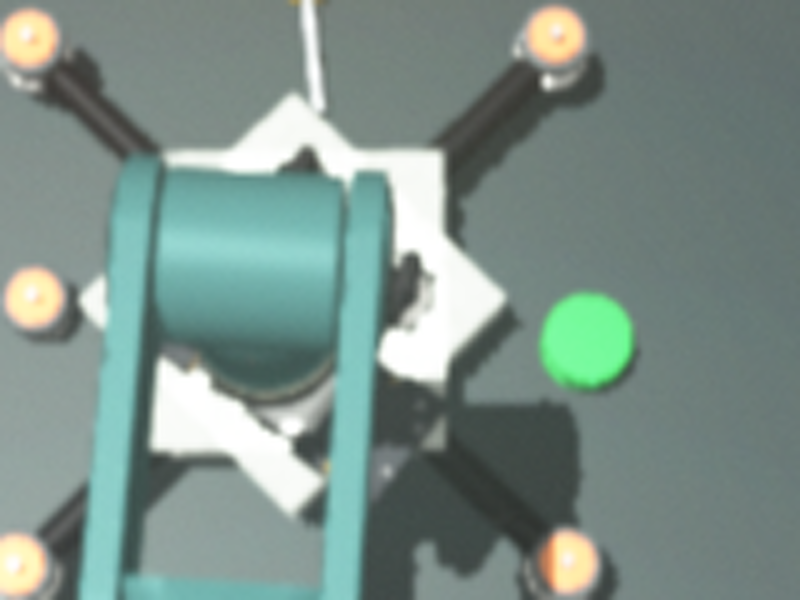

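The fingers are straddling knob 3 (scene crop near (440,290)) and the neighbouring knobs are clear. I go down in slow steps and watch the force.

```bash
python3 -m handwheel '[{"delta_pos":[0,12,0],"yaw":0},{"delta_pos":[0,24,0],"yaw":0},{"delta_pos":[0,35,0],"yaw":0},{"delta_pos":[0,35,0],"yaw":0},{"delta_pos":[0,35,0],"yaw":0}]' 80; python3 -c "
from d import *
c=knob(3); go(c[0],c[1],.077,1.03); print(robot.get_obs()['wrist_torque'])
"
```

```text
time: 2.5
tool_pos: [0.5073, 0.0785, 0.0781]
ee_rot: [-1.57, 0.0, 1.03]
wrist_force: [0.3, -0.6, -0.9]
width: 0.0646
t 2.5 pos [507.3  78.5  78.1] psi 1.03 delta x,y,z [-1.2  1.1 -1.9] yaw 0.0
[-0.01331915  0.0098607  -0.01917603]
```

```bash
python3 -m handwheel '[{"delta_pos":[-1,0,-2],"yaw":0},{"delta_pos":[-1,0,-2],"yaw":0},{"delta_pos":[-1,0,-2],"yaw":0},{"delta_pos":[-1,0,-2],"yaw":0},{"delta_pos":[-1,0,-2],"yaw":0},{"delta_pos":[-1,0,-2],"yaw":0}]' 255; python3 -c "
from d import *
c=knob(3); go(c[0],c[1],.077,1.03)
for i in range(3): o=robot.get_obs(); print(o['wrist_torque'],o['wrist_force'],o['joint_torque'][5],o['width'],o['joint_positions'][5])
"
```

```text
time: 3.1
tool_pos: [0.5088, 0.0765, 0.0785]
ee_rot: [-1.571, -0.0, 1.03]
wrist_force: [-0.4, 0.1, 0.5]
width: 0.0202
t 3.1 pos [508.8  76.5  78.5] psi 1.03 delta x,y,z [-0.2  1.5  0.4] yaw 0.0
[-0.02966626 -0.00417178  0.03516596] [-0.43200465  0.11068095  0.50259042] 0.00014867335266899318 0.020229275965151998 -0.9909843549706812
[-0.02966626 -0.00417178  0.03516596] [-0.43200465  0.11068095  0.50259042] 0.00014867335266899318 0.020229275965151998 -0.9909843549706812
[-0.02966626 -0.00417178  0.03516596] [-0.43200465  0.11068095  0.50259042] 0.00014867335266899318 0.020229275965151998 -0.9909843549706812
```

```bash
python3 -m handwheel '[{"delta_pos":[0,0,0],"yaw":0},{"delta_pos":[0,0,0],"yaw":0},{"delta_pos":[0,0,0],"yaw":0}]'; cat >> d.py <<'E'
def rd():
    o=robot.get_obs(); print("t",round(o["time"],2),"M",o["wrist_torque"].round(3),"F",o["wrist_force"].round(1),"j6",round(o["joint_torque"][5],4),"w",round(o["width"],4),"psi",round(o["ee_rot"][2],3),"q6",round(o["joint_positions"][5],4),"qv6",round(o["qvel"][5],3),"pos",(o["tool_pos"]*1e3).round(1))
E
python3 -c "
from d import *
rd()"
```

```text
time: 3.4
tool_pos: [0.5089, 0.0766, 0.0785]
ee_rot: [-1.571, -0.0, 1.03]
wrist_force: [-0.4, -0.4, 1.4]
width: 0.0129
t 3.4 M [ 0.05  -0.011 -0.019] F [-0.4 -0.4  1.4] j6 -0.0065 w 0.0129 psi 1.03 q6 -0.991 qv6 -0.002 pos [508.9  76.6  78.5]
```

```bash
python3 -m handwheel '[{"delta_pos":[0,0,0],"yaw":0.1},{"delta_pos":[0,0,0],"yaw":0.2},{"delta_pos":[0,0,0],"yaw":0.3},{"delta_pos":[0,0,0],"yaw":0.3}]'; 
python3 -c "
from d import *
rd()"
```

```text
time: 3.8
tool_pos: [0.5091, 0.077, 0.0785]
ee_rot: [-1.571, -0.001, 0.73]
wrist_force: [1.2, 1.1, -1.1]
width: 0.0126
t 3.8 M [ 0.261 -0.225  0.024] F [ 1.2  1.1 -1.1] j6 0.4575 w 0.0126 psi 0.73 q6 -0.6912 qv6 -0.07 pos [509.1  77.   78.5]
```

```bash
python3 -m handwheel '[{"delta_pos":[0,0,0],"yaw":0}]' | head -1; 
python3 -c "
from d import *
rd()"; python3 -m handwheel '[{"delta_pos":[0,0,0],"yaw":0.07},{"delta_pos":[0,0,0],"yaw":0.07}]' | head -1
python3 -c "
from d import *
rd()"
```

```text
time: 3.9
t 3.9 M [ 0.289 -0.245  0.061] F [ 0.9  1.6 -0.7] j6 0.0212 w 0.013 psi 0.732 q6 -0.693 qv6 0.005 pos [509.1  76.9  78.5]
time: 4.1
t 4.1 M [ 0.416 -0.334  0.045] F [ 2.5  2.7 -1.3] j6 0.3118 w 0.0127 psi 0.662 q6 -0.6224 qv6 -0.041 pos [509.2  77.   78.5]
```

```bash
cat > r.py <<'E'
from d import *
rd()
E
python3 -m handwheel '[{"delta_pos":[0,0,0],"yaw":0.07},{"delta_pos":[0,0,0],"yaw":0.07},{"delta_pos":[0,0,0],"yaw":0.07}]' | head -1;  python3 r.py
python3 -m handwheel '[{"delta_pos":[0,0,0],"yaw":0.07},{"delta_pos":[0,0,0],"yaw":0.07},{"delta_pos":[0,0,0],"yaw":0.07}]' | head -1;  python3 r.py
```

```text
time: 4.4
t 4.4 M [ 0.606 -0.49   0.034] F [ 2.6  3.6 -1.6] j6 0.0261 w 0.0126 psi 0.593 q6 -0.5536 qv6 0.008 pos [509.3  77.   78.5]
time: 4.7
t 4.7 M [ 0.702 -0.726  0.148] F [ 3.7  4.6 -2.1] j6 0.1362 w 0.013 psi 0.523 q6 -0.4837 qv6 0.003 pos [509.3  77.   78.6]
```

```bash

python3 -m handwheel '[{"delta_pos":[0,0,0],"yaw":0.07},{"delta_pos":[0,0,0],"yaw":0.1},{"delta_pos":[0,0,0],"yaw":0.1},{"delta_pos":[0,0,0],"yaw":0.1}]' | head -1;  python3 r.py
python3 -m handwheel '[{"delta_pos":[0,0,0],"yaw":0.07},{"delta_pos":[0,0,0],"yaw":0.1},{"delta_pos":[0,0,0],"yaw":0.1},{"delta_pos":[0,0,0],"yaw":0.1}]' | head -1;  python3 r.py
```

```text
time: 5.1
t 5.1 M [ 0.782 -0.779  0.296] F [ 4.2  4.3 -1.8] j6 0.2596 w 0.0129 psi 0.423 q6 -0.3839 qv6 -0.001 pos [509.4  77.1  78.6]
time: 5.5
t 5.5 M [ 0.791 -0.793  0.305] F [ 3.8  4.1 -2.7] j6 0.2953 w 0.0125 psi 0.323 q6 -0.284 qv6 0.0 pos [509.6  77.2  78.6]
```

Knob 3 has bitten: the spring took up at psi about 0.58, the bite came near 0.25 N m, and it slid about 0.14 rad. Now I release it and go to knob 1.

```bash
sed -i 's/^HUB=.*/HUB=(.5738,.0842,.107)/' d.py
python3 -m handwheel '[{"delta_pos":[0,0,0],"yaw":0},{"delta_pos":[0,0,0],"yaw":0},{"delta_pos":[0,-22,0],"yaw":0},{"delta_pos":[0,-44,0],"yaw":0}]' 80;  python3 -c "
from d import *
rd();c=knob(1); go(c[0],c[1],.122,1.03)"
```

```text
time: 5.9
tool_pos: [0.5072, 0.0755, 0.1218]
ee_rot: [-1.571, 0.005, 0.321]
wrist_force: [0.1, 0.3, 0.7]
width: 0.0417
t 5.9 M [-0.01   0.012 -0.009] F [0.1 0.3 0.7] j6 -0.0026 w 0.0417 psi 0.321 q6 -0.282 qv6 0.001 pos [507.2  75.5 121.8]
t 5.9 pos [507.2  75.5 121.8] psi 0.321 delta x,y,z [129.5  -0.2 -26.5] yaw -0.709
```

```bash

python3 -m handwheel '[{"delta_pos":[43,0,-9],"yaw":-0.15},{"delta_pos":[86,0,-18],"yaw":-0.3},{"delta_pos":[129,0,-26],"yaw":-0.45},{"delta_pos":[129,0,-26],"yaw":-0.6},{"delta_pos":[129,0,-26],"yaw":-0.709},{"delta_pos":[129,0,-26],"yaw":-0.709},{"delta_pos":[129,0,-26],"yaw":-0.709}]' 80;  python3 -c "
from d import *
rd();c=knob(1); go(c[0],c[1],.078,1.03)
S=robot.snapshot('scene'); i=S['image'][150:270,260:420,::-1]; cv2.imwrite('pics/b1.png',cv2.resize(i,None,fx=5,fy=5,interpolation=cv2.INTER_CUBIC))"
```

```text
time: 6.6
tool_pos: [0.639, 0.0918, 0.1223]
ee_rot: [-1.57, 0.001, 1.027]
wrist_force: [-0.5, 0.6, -0.6]
width: 0.0645
t 6.6 M [-0.097 -0.011  0.009] F [-0.5  0.6 -0.6] j6 -0.0302 w 0.0645 psi 1.027 q6 -0.9714 qv6 -0.002 pos [639.   91.8 122.3]
t 6.6 pos [639.   91.8 122.3] psi 1.027 delta x,y,z [-0.9 44.3  0.1] yaw -0.003
```

View pics/b1.png

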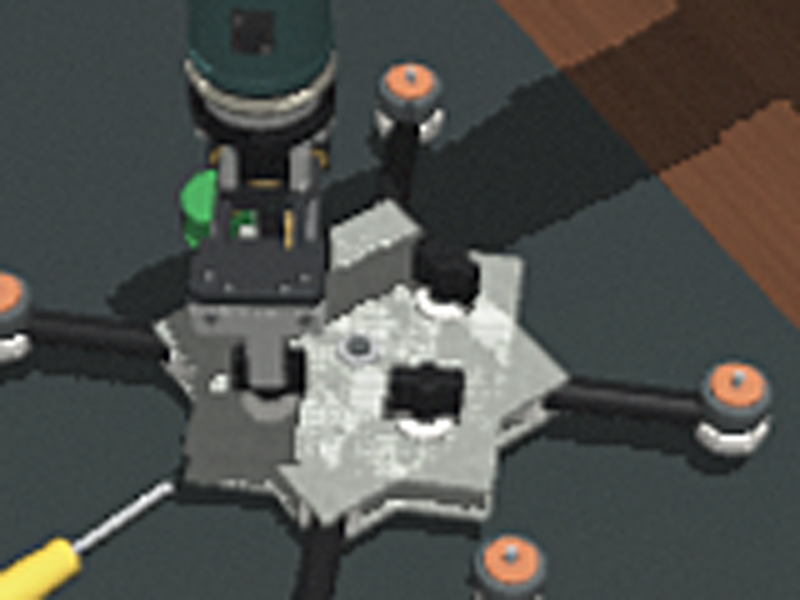

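The gripper is centred over knob 1 (crop near (268,370)), with knob 3 visibly turned at (447,270). I descend and close.

```bash

python3 -m handwheel '[{"delta_pos":[-1,22,0],"yaw":0},{"delta_pos":[-1,44,0],"yaw":0},{"delta_pos":[-1,44,0],"yaw":0},{"delta_pos":[-1,44,0],"yaw":0},{"delta_pos":[-1,44,0],"yaw":0},{"delta_pos":[-1,44,0],"yaw":0},{"delta_pos":[-1,44,0],"yaw":0},{"delta_pos":[-1,44,0],"yaw":0},{"delta_pos":[-1,44,0],"yaw":0}]' 255 | head -1;  python3 r.py
```

```text
time: 7.55
t 7.55 M [-0.742  0.483 -0.028] F [-1.5 -3.2  6.3] j6 -0.0144 w 0.0128 psi 1.028 q6 -0.9744 qv6 -0.001 pos [639.3  90.6  80. ]
```

```bash

python3 -m handwheel '[{"delta_pos":[0,0,0],"yaw":0.1},{"delta_pos":[0,0,0],"yaw":0.2},{"delta_pos":[0,0,0],"yaw":0.3},{"delta_pos":[0,0,0],"yaw":0.3},{"delta_pos":[0,0,0],"yaw":0.3}]' | head -1;  python3 r.py
```

```text
time: 8.05
t 8.05 M [-0.675  0.455 -0.023] F [-2.7 -2.7  5. ] j6 0.0156 w 0.013 psi 0.728 q6 -0.6744 qv6 -0.002 pos [639.4  90.6  80. ]
```

```bash
for i in 1; do
python3 -m handwheel '[{"delta_pos":[0,0,0],"yaw":0.08},{"delta_pos":[0,0,0],"yaw":0.08},{"delta_pos":[0,0,0],"yaw":0.08}]' | head -1;  python3 r.py; done
python3 -m handwheel '[{"delta_pos":[0,0,0],"yaw":0.08},{"delta_pos":[0,0,0],"yaw":0.08},{"delta_pos":[0,0,0],"yaw":0.08}]' | head -1;  python3 r.py
```

```text
time: 8.35
t 8.35 M [-0.73   0.465 -0.017] F [-2.7 -2.9  5.3] j6 0.0173 w 0.0129 psi 0.649 q6 -0.5945 qv6 -0.003 pos [639.4  90.7  80. ]
time: 8.65
t 8.65 M [-0.747  0.424  0.131] F [-0.9 -2.8  6.7] j6 0.118 w 0.0129 psi 0.569 q6 -0.5147 qv6 -0.001 pos [639.4  90.7  80. ]
```

```bash

python3 -m handwheel '[{"delta_pos":[0,0,0],"yaw":0.1},{"delta_pos":[0,0,0],"yaw":0.1},{"delta_pos":[0,0,0],"yaw":0.1}]' | head -1;  python3 r.py
python3 -m handwheel '[{"delta_pos":[0,0,0],"yaw":0.1},{"delta_pos":[0,0,0],"yaw":0.1},{"delta_pos":[0,0,0],"yaw":0.1}]' | head -1;  python3 r.py
```

```text
time: 8.95
t 8.95 M [-0.694  0.445  0.21 ] F [-2.  -2.8  4.8] j6 0.2488 w 0.0129 psi 0.469 q6 -0.415 qv6 -0.0 pos [639.5  90.7  80.1]
time: 9.25
t 9.25 M [-0.761  0.431  0.234] F [-2.1 -2.8  5.6] j6 0.2642 w 0.0128 psi 0.369 q6 -0.3151 qv6 -0.003 pos [639.5  90.8  80.1]
```

Knob 1 has bitten, with a slide of about 0.13 rad. On to knob 2.

```bash

python3 -m handwheel '[{"delta_pos":[0,0,0],"yaw":0},{"delta_pos":[0,0,0],"yaw":0},{"delta_pos":[0,-22,0],"yaw":0},{"delta_pos":[0,-42,0],"yaw":0},{"delta_pos":[0,-42,0],"yaw":0}]' 80|head -1;  python3 -c "
from d import *
rd();c=knob(2); go(c[0],c[1],.122,.96)"
```

```text
time: 9.75
t 9.75 M [-0.014  0.029 -0.02 ] F [ 0.8  0.2 -0.6] j6 -0.0029 w 0.0497 psi 0.369 q6 -0.3144 qv6 -0.001 pos [640.9  92.4 123.6]
t 9.75 pos [640.9  92.4 123.6] psi 0.369 delta x,y,z [-48.7   1.6  79.4] yaw -0.591
```

```bash

python3 -m handwheel '[{"delta_pos":[-24,0,40],"yaw":-0.15},{"delta_pos":[-49,1,79],"yaw":-0.3},{"delta_pos":[-49,1,79],"yaw":-0.45},{"delta_pos":[-49,1,79],"yaw":-0.591},{"delta_pos":[-49,1,79],"yaw":-0.591},{"delta_pos":[-49,1,79],"yaw":-0.591}]' 80|head -1;  python3 -c "
from d import *
rd();c=knob(2); go(c[0],c[1],.0785,.96)
S=robot.snapshot('scene'); i=S['image'][150:270,260:420,::-1]; cv2.imwrite('pics/c1.png',cv2.resize(i,None,fx=5,fy=5,interpolation=cv2.INTER_CUBIC))"
```

```text
time: 10.35
t 10.35 M [0.048 0.005 0.012] F [ 1.3 -0.6 -0.5] j6 -0.0331 w 0.0644 psi 0.957 q6 -0.7986 qv6 -0.006 pos [564.4 147.7 118.4]
t 10.35 pos [564.4 147.7 118.4] psi 0.957 delta x,y,z [ 2.3 39.9 -1.4] yaw -0.003
```

View pics/c1.png

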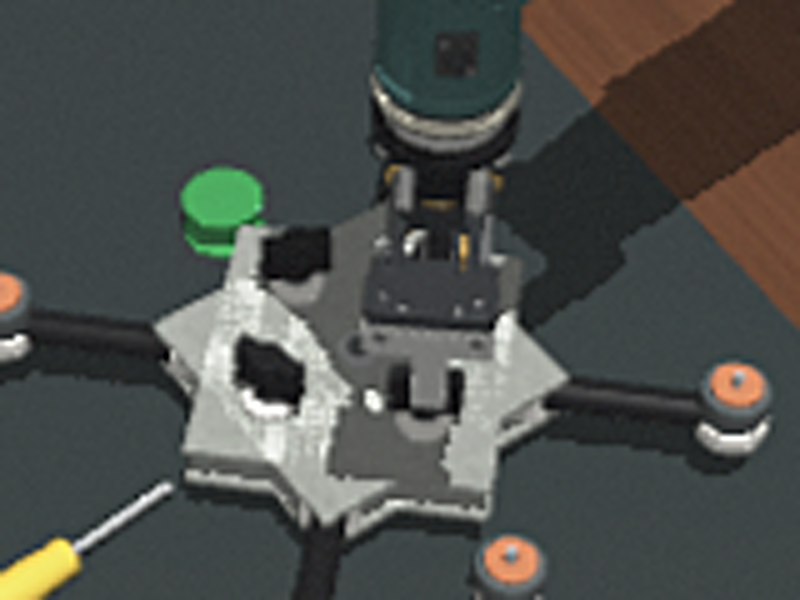

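The gripper is over knob 2, at (425,390) in the crop.

```bash

python3 -m handwheel '[{"delta_pos":[1,20,-1],"yaw":0},{"delta_pos":[1,40,-1],"yaw":0},{"delta_pos":[1,40,-1],"yaw":0},{"delta_pos":[1,40,-1],"yaw":0}]' 255|head -1;  python3 -c "
from d import *
rd();c=knob(2); go(c[0],c[1],.0785,.96)"
```

```text
time: 10.8
t 10.8 M [-0.039  0.026 -0.015] F [-0.6  0.2  0.8] j6 0.0076 w 0.0357 psi 0.959 q6 -0.8006 qv6 -0.004 pos [566.1 147.6  79.1]
t 10.8 pos [566.1 147.6  79.1] psi 0.959 delta x,y,z [1.4 0.6 0. ] yaw -0.001
```

```bash

python3 -m handwheel '[{"delta_pos":[1,0,0],"yaw":0},{"delta_pos":[1,0,0],"yaw":0},{"delta_pos":[1,0,0],"yaw":0},{"delta_pos":[1,0,0],"yaw":0},{"delta_pos":[1,0,0],"yaw":0},{"delta_pos":[1,0,0],"yaw":0.1},{"delta_pos":[1,0,0],"yaw":0.2},{"delta_pos":[1,0,0],"yaw":0.3},{"delta_pos":[1,0,0],"yaw":0.3},{"delta_pos":[1,0,0],"yaw":0.3}]' |head -1;  python3 r.py
```

```text
time: 11.8
t 11.8 M [-0.44   0.368 -0.035] F [-1.5 -2.4  5.6] j6 0.0063 w 0.0125 psi 0.662 q6 -0.5022 qv6 -0.001 pos [567.2 148.5  80.7]
```

```bash

python3 -m handwheel '[{"delta_pos":[0,0,0],"yaw":0.08},{"delta_pos":[0,0,0],"yaw":0.08},{"delta_pos":[0,0,0],"yaw":0.08}]' | head -1;  python3 r.py
python3 -m handwheel '[{"delta_pos":[0,0,0],"yaw":0.08},{"delta_pos":[0,0,0],"yaw":0.08},{"delta_pos":[0,0,0],"yaw":0.08}]' | head -1;  python3 r.py
```

```text
time: 12.1
t 12.1 M [-0.451  0.294  0.011] F [-1.1 -2.3  4.9] j6 0.0162 w 0.013 psi 0.582 q6 -0.4222 qv6 -0.0 pos [567.2 148.5  80.6]
time: 12.4
t 12.4 M [-0.409  0.297  0.061] F [-2.7 -0.9  5.8] j6 0.0909 w 0.013 psi 0.502 q6 -0.3424 qv6 -0.005 pos [567.3 148.5  80.6]
```

```bash

python3 -m handwheel '[{"delta_pos":[0,0,0],"yaw":0.1},{"delta_pos":[0,0,0],"yaw":0.1},{"delta_pos":[0,0,0],"yaw":0.1}]' | head -1;  python3 r.py
python3 -m handwheel '[{"delta_pos":[0,0,0],"yaw":0.12},{"delta_pos":[0,0,0],"yaw":0.12},{"delta_pos":[0,0,0],"yaw":0.12}]' | head -1;  python3 r.py
```

```text
time: 12.7
t 12.7 M [-0.408  0.29   0.218] F [-0.6 -1.9  6. ] j6 0.2459 w 0.0129 psi 0.403 q6 -0.2428 qv6 -0.002 pos [567.4 148.6  80.7]
time: 13.0
t 13.0 M [-0.384  0.212  0.264] F [-1.2 -1.6  5.5] j6 0.2729 w 0.0132 psi 0.283 q6 -0.1235 qv6 -0.001 pos [567.5 148.6  80.7]
```

```bash

python3 -m handwheel '[{"delta_pos":[0,0,0],"yaw":0},{"delta_pos":[0,0,0],"yaw":0},{"delta_pos":[0,-22,0],"yaw":0},{"delta_pos":[0,-42,0],"yaw":0},{"delta_pos":[0,-42,0],"yaw":0}]' 80|head -1;  python3 -c "
from d import *
rd();c=knob(4); go(c[0],c[1],.122,1.38)
S=robot.snapshot('scene'); i=S['image'][185:225,300:345,::-1]; cv2.imwrite('pics/d1.png',cv2.resize(i,None,fx=12,fy=12,interpolation=cv2.INTER_NEAREST))
S=robot.snapshot('top'); i=S['image'][185:235,320:370,::-1]; cv2.imwrite('pics/d2.png',cv2.resize(i,None,fx=12,fy=12,interpolation=cv2.INTER_NEAREST))
"
```

```text
time: 13.5
t 13.5 M [-0.047  0.016  0.02 ] F [ 0.7 -0.1 -0.8] j6 -0.0062 w 0.0495 psi 0.281 q6 -0.1211 qv6 0.002 pos [568.6 149.3 124.2]
t 13.5 pos [568.6 149.3 124.2] psi 0.281 delta x,y,z [ -24.3    2.2 -128. ] yaw -1.099
```

View pics/d1.png

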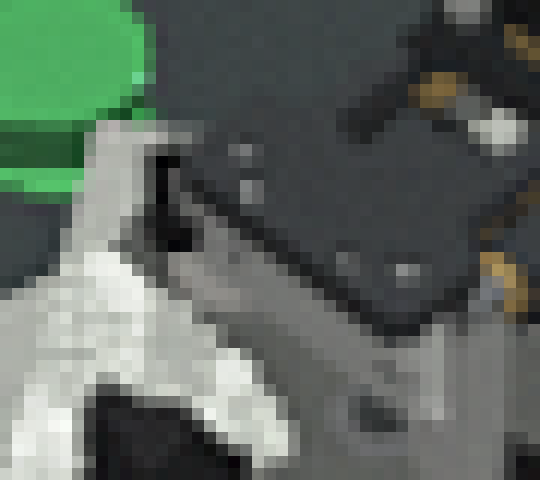

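View pics/d2.png

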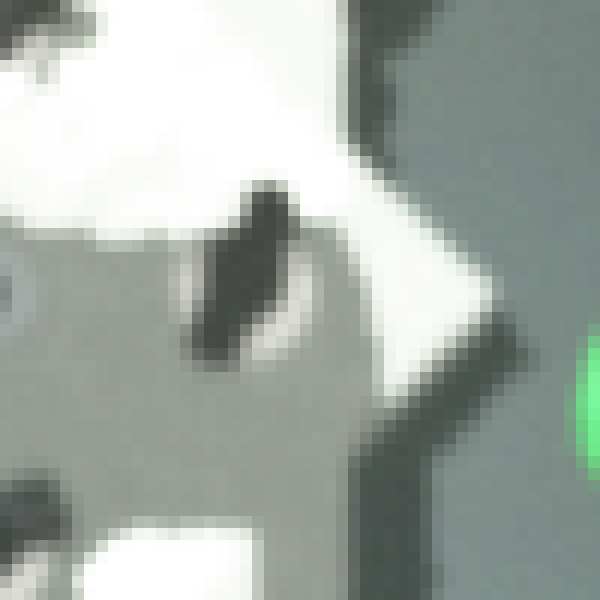

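```bash
python3 -c "
from d import *
S=robot.snapshot('top'); a=back(S,[[268/12+319.5,195/12+184.5],[213/12+319.5,355/12+184.5]],.103);print(a,np.arctan2(a[0,1]-a[1,1],a[0,0]-a[1,0])+np.pi)"
```

```text
[[0.59982587 0.01509201 0.103     ]
 [0.55915149 0.02423348 0.103     ]] 2.9205184694779156
```

The top crop shows bar 4 running from about (342,201) to (338,214), so its yaw is about 2.92. Moving to knob 4.

```bash

python3 -m handwheel '[{"delta_pos":[-8,0,-43],"yaw":-0.15},{"delta_pos":[-16,0,-86],"yaw":-0.3},{"delta_pos":[-24,0,-128],"yaw":-0.45},{"delta_pos":[-24,0,-128],"yaw":-0.6},{"delta_pos":[-24,0,-128],"yaw":-0.75},{"delta_pos":[-24,0,-128],"yaw":-0.9},{"delta_pos":[-24,0,-128],"yaw":-1.07},{"delta_pos":[-24,0,-128],"yaw":-1.07},{"delta_pos":[-24,0,-128],"yaw":-1.07},{"delta_pos":[-24,0,-128],"yaw":-1.07}]' 80|head -1;  python3 -c "
from d import *
rd();c=knob(4); go(c[0],c[1],.0785,1.35)
S=robot.snapshot('scene'); i=S['image'][150:270,260:420,::-1]; cv2.imwrite('pics/e1.png',cv2.resize(i,None,fx=5,fy=5,interpolation=cv2.INTER_CUBIC))"
```

```text
time: 14.65
t 14.65 M [-0.002  0.007 -0.005] F [-1.5 -0.   0.7] j6 -0.0093 w 0.0647 psi 1.349 q6 -1.4144 qv6 -0.001 pos [578.3  19.1 120.1]
t 14.65 pos [578.3  19.1 120.1] psi 1.349 delta x,y,z [ 1.  41.6 -2.3] yaw -0.001
```

View pics/e1.png

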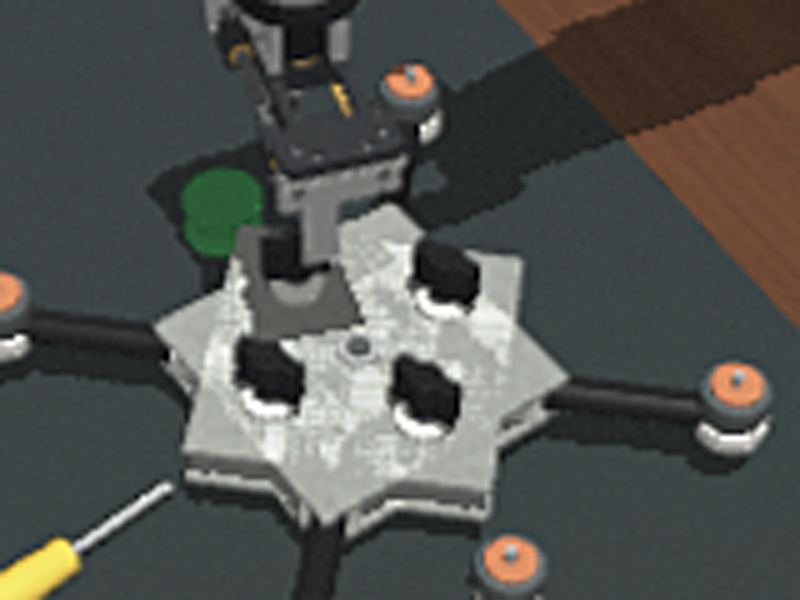

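The offset of the visible finger at (320,230) fits its 45 mm displacement toward +y, and the three turned bars look as expected. I go down on knob 4.

```bash

python3 -m handwheel '[{"delta_pos":[1,20,-1],"yaw":0},{"delta_pos":[1,41,-1],"yaw":0},{"delta_pos":[1,41,-1],"yaw":0},{"delta_pos":[1,41,-1],"yaw":0}]' 255|head -1;  python3 -c "
from d import *
rd();c=knob(4); go(c[0],c[1],.0785,1.35)"
```

```text
time: 15.1
t 15.1 M [ 0.017 -0.007 -0.001] F [0.8 0.  0.8] j6 0.0021 w 0.0358 psi 1.35 q6 -1.4134 qv6 0.001 pos [579.8  19.8  80.1]
t 15.1 pos [579.8  19.8  80.1] psi 1.35 delta x,y,z [-0.1  1.6 -0.9] yaw -0.0
```

```bash

python3 -m handwheel '[{"delta_pos":[0,1,-1],"yaw":0},{"delta_pos":[0,1,-1],"yaw":0},{"delta_pos":[0,1,-1],"yaw":0},{"delta_pos":[0,1,-1],"yaw":0},{"delta_pos":[0,1,-1],"yaw":0},{"delta_pos":[0,1,-1],"yaw":0.1},{"delta_pos":[0,1,-1],"yaw":0.2},{"delta_pos":[0,1,-1],"yaw":0.3},{"delta_pos":[0,1,-1],"yaw":0.3},{"delta_pos":[0,1,-1],"yaw":0.3}]' |head -1;  python3 r.py
python3 -m handwheel '[{"delta_pos":[0,0,0],"yaw":0.08},{"delta_pos":[0,0,0],"yaw":0.08},{"delta_pos":[0,0,0],"yaw":0.08}]' | head -1;  python3 r.py
```

```text
time: 16.1
t 16.1 M [-0.939 -0.008 -0.029] F [-0.1 -3.5  5.2] j6 0.0219 w 0.013 psi 1.052 q6 -1.116 qv6 0.004 pos [582.   18.7  80.6]
time: 16.4
t 16.4 M [-0.877 -0.079  0.022] F [ 0.5 -4.3  6.2] j6 0.0193 w 0.0126 psi 0.971 q6 -1.0357 qv6 -0.002 pos [582.   18.7  80.6]
```

```bash

python3 -m handwheel '[{"delta_pos":[0,0,0],"yaw":0.08},{"delta_pos":[0,0,0],"yaw":0.08},{"delta_pos":[0,0,0],"yaw":0.08}]' | head -1;  python3 r.py
python3 -m handwheel '[{"delta_pos":[0,0,0],"yaw":0.08},{"delta_pos":[0,0,0],"yaw":0.08},{"delta_pos":[0,0,0],"yaw":0.08}]' | head -1;  python3 r.py
```

```text
time: 16.7
t 16.7 M [-0.917 -0.08  -0.031] F [ 0.7 -4.7  5. ] j6 0.0194 w 0.0131 psi 0.892 q6 -0.9557 qv6 -0.0 pos [582.   18.8  80.6]
time: 17.0
t 17.0 M [-0.993 -0.107  0.145] F [ 0.4 -4.1  5. ] j6 0.1393 w 0.0127 psi 0.812 q6 -0.876 qv6 -0.002 pos [582.   18.7  80.6]
```

```bash

python3 -m handwheel '[{"delta_pos":[0,0,0],"yaw":0.1},{"delta_pos":[0,0,0],"yaw":0.1},{"delta_pos":[0,0,0],"yaw":0.1}]' | head -1;  python3 r.py
python3 -m handwheel '[{"delta_pos":[0,0,0],"yaw":0.1},{"delta_pos":[0,0,0],"yaw":0.1},{"delta_pos":[0,0,0],"yaw":0.1},{"delta_pos":[0,0,0],"yaw":0.1}]' | head -1;  python3 r.py
```

```text
time: 17.3
t 17.3 M [-0.994 -0.102  0.213] F [ 0.9 -4.4  4.7] j6 0.2512 w 0.013 psi 0.712 q6 -0.7763 qv6 -0.003 pos [582.   18.7  80.6]
time: 17.7
t 17.7 M [-1.028e+00  1.000e-03  2.620e-01] F [ 0.5 -3.6  5.1] j6 0.2709 w 0.0127 psi 0.612 q6 -0.6764 qv6 0.001 pos [582.   18.7  80.6]
```

All four have bitten: each shows a torque plateau over at least 0.09 rad of turn. The second pass starts with knob 4, already gripped, then 2, then 1 and 3.

```bash

python3 -m handwheel '[{"delta_pos":[0,0,0],"yaw":0.1},{"delta_pos":[0,0,0],"yaw":0.1},{"delta_pos":[0,0,0],"yaw":0.1}]' | head -1;  python3 r.py
python3 -m handwheel '[{"delta_pos":[0,0,0],"yaw":0.08},{"delta_pos":[0,0,0],"yaw":0.08},{"delta_pos":[0,0,0],"yaw":0.08}]' | head -1;  python3 r.py
```

```text
time: 18.0
t 18.0 M [-1.005 -0.074  0.287] F [ 0.  -4.6  5. ] j6 0.3031 w 0.0128 psi 0.512 q6 -0.5765 qv6 -0.0 pos [582.1  18.7  80.6]
time: 18.3
t 18.3 M [-0.993 -0.025  0.308] F [ 0.9 -5.1  4.6] j6 0.3028 w 0.0129 psi 0.432 q6 -0.4965 qv6 -0.001 pos [582.   18.7  80.6]
```

```bash

python3 -m handwheel '[{"delta_pos":[0,0,0],"yaw":0.08},{"delta_pos":[0,0,0],"yaw":0.08},{"delta_pos":[0,0,0],"yaw":0.08}]' | head -1;  python3 r.py
python3 -m handwheel '[{"delta_pos":[0,0,0],"yaw":0.08},{"delta_pos":[0,0,0],"yaw":0.08},{"delta_pos":[0,0,0],"yaw":0.08}]' | head -1;  python3 r.py
```

```text
time: 18.6
t 18.6 M [-1.013 -0.046  0.331] F [ 0.5 -4.9  5.3] j6 0.3368 w 0.0126 psi 0.352 q6 -0.4165 qv6 0.002 pos [582.1  18.7  80.6]
time: 18.9
t 18.9 M [-1.001 -0.062  0.488] F [ 0.5 -5.5  5.4] j6 0.4659 w 0.0128 psi 0.273 q6 -0.3369 qv6 -0.001 pos [582.1  18.8  80.6]
```

```bash

python3 -m handwheel '[{"delta_pos":[0,0,0],"yaw":0.05},{"delta_pos":[0,0,0],"yaw":0.1},{"delta_pos":[0,0,0],"yaw":0.1},{"delta_pos":[0,0,0],"yaw":0.1}]' | head -1;  python3 r.py
```

```text
time: 19.3
t 19.3 M [-1.011 -0.03   0.547] F [ 1.2 -4.1  6.1] j6 0.5577 w 0.013 psi 0.173 q6 -0.2372 qv6 -0.001 pos [582.1  18.8  80.6]
```

```bash

python3 -m handwheel '[{"delta_pos":[0,0,0],"yaw":0.05},{"delta_pos":[0,0,0],"yaw":0.1},{"delta_pos":[0,0,0],"yaw":0.1},{"delta_pos":[0,0,0],"yaw":0.1}]' | head -1;  python3 r.py
```

```text
time: 19.7
t 19.7 M [-0.99  -0.039  0.622] F [ 0.2 -4.1  5.3] j6 0.6326 w 0.0128 psi 0.073 q6 -0.1374 qv6 -0.002 pos [582.1  18.8  80.6]
```

Knob 4 is home at 0.63 N m. I release it and go to knob 2, which should have sprung back to psi about 0.41.

```bash

python3 -m handwheel '[{"delta_pos":[0,0,0],"yaw":0},{"delta_pos":[0,0,0],"yaw":0},{"delta_pos":[0,-22,0],"yaw":0},{"delta_pos":[0,-42,0],"yaw":0},{"delta_pos":[0,-42,0],"yaw":0}]' 80|head -1;  python3 -c "
from d import *
rd();c=knob(2); go(c[0],c[1],.122,.41)"
```

```text
time: 20.2
t 20.2 M [-0.053  0.014  0.03 ] F [-0.2  0.2  0.3] j6 -0.0059 w 0.049 psi 0.071 q6 -0.1346 qv6 0.0 pos [582.5  20.4 123.7]
t 20.2 pos [582.5  20.4 123.7] psi 0.071 delta x,y,z [ -6.5   1.7 129.2] yaw -0.339
```

```bash

python3 -m handwheel '[{"delta_pos":[-2,0,43],"yaw":-0.12},{"delta_pos":[-4,0,86],"yaw":-0.24},{"delta_pos":[-6,0,129],"yaw":-0.34},{"delta_pos":[-6,0,129],"yaw":-0.34},{"delta_pos":[-6,0,129],"yaw":-0.34},{"delta_pos":[-6,0,129],"yaw":-0.34}]' 80|head -1;  python3 -c "
from d import *
rd();c=knob(2); go(c[0],c[1],.0785,.41)
for n in ('scene','top'):
  S=robot.snapshot(n); i=S['image'][150:270,260:420,::-1]; cv2.imwrite('pics/f_%s.png'%n,cv2.resize(i,None,fx=5,fy=5,interpolation=cv2.INTER_CUBIC))"
```

```text
time: 20.8
t 20.8 M [-0.047  0.028  0.001] F [ 0.2 -0.7  0.4] j6 -0.0013 w 0.0644 psi 0.409 q6 -0.2516 qv6 0.002 pos [565.7 147.1 120.3]
t 20.8 pos [565.7 147.1 120.3] psi 0.409 delta x,y,z [ 1.7 41.8  1.1] yaw -0.001
```

View pics/f_scene.png

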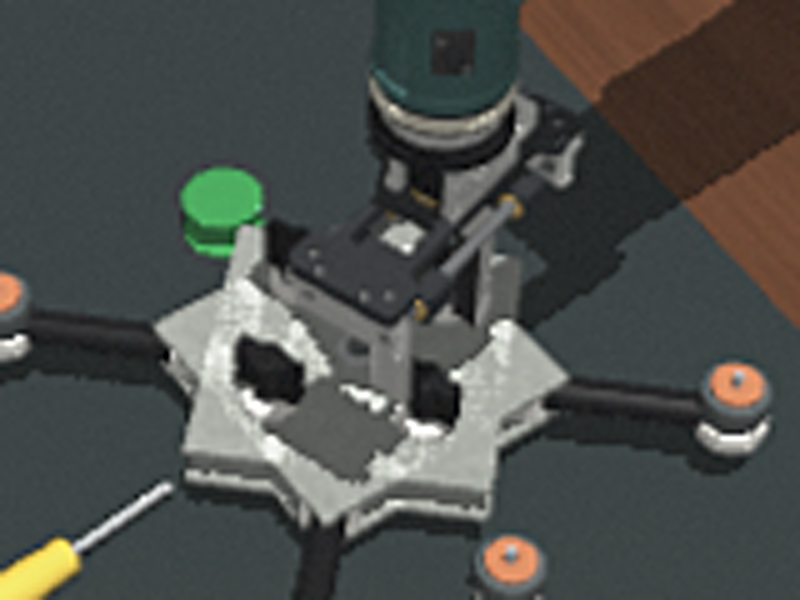

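Knob 2, at (430,395) in the crop, lies between the fingers and the neighbours are clear. Descending.

```bash

python3 -m handwheel '[{"delta_pos":[1,20,1],"yaw":0},{"delta_pos":[1,42,1],"yaw":0},{"delta_pos":[1,42,1],"yaw":0},{"delta_pos":[1,42,1],"yaw":0},{"delta_pos":[1,42,1],"yaw":0},{"delta_pos":[1,42,1],"yaw":0},{"delta_pos":[1,42,1],"yaw":0},{"delta_pos":[1,42,1],"yaw":0},{"delta_pos":[1,42,1],"yaw":0}]' 255|head -1;  python3 r.py
python3 -m handwheel '[{"delta_pos":[0,0,0],"yaw":0.1},{"delta_pos":[0,0,0],"yaw":0.1},{"delta_pos":[0,0,0],"yaw":0.1}]' | head -1;  python3 r.py
python3 -m handwheel '[{"delta_pos":[0,0,0],"yaw":0.1},{"delta_pos":[0,0,0],"yaw":0.1},{"delta_pos":[0,0,0],"yaw":0.1}]' | head -1;  python3 r.py
```

```text
time: 21.8
t 21.8 M [-0.25   0.345  0.031] F [-1.3 -1.   5.5] j6 0.0241 w 0.0127 psi 0.41 q6 -0.2495 qv6 -0.002 pos [567.1 149.   80.7]
time: 22.1
t 22.1 M [-0.26   0.303  0.148] F [-0.4 -1.1  5.8] j6 0.2183 w 0.0127 psi 0.313 q6 -0.1519 qv6 -0.003 pos [567.3 149.1  80.7]
time: 22.4
t 22.4 M [-0.288  0.29   0.266] F [-1.2 -0.6  5.1] j6 0.301 w 0.0127 psi 0.213 q6 -0.0521 qv6 -0.0 pos [567.4 149.1  80.7]
```

```bash

python3 -m handwheel '[{"delta_pos":[0,0,0],"yaw":0.08},{"delta_pos":[0,0,0],"yaw":0.08},{"delta_pos":[0,0,0],"yaw":0.08}]' | head -1;  python3 r.py
python3 -m handwheel '[{"delta_pos":[0,0,0],"yaw":0.08},{"delta_pos":[0,0,0],"yaw":0.08},{"delta_pos":[0,0,0],"yaw":0.08}]' | head -1;  python3 r.py
```

```text
time: 22.7
t 22.7 M [-0.251  0.179  0.26 ] F [ 0.3 -1.3  5. ] j6 0.302 w 0.0128 psi 0.133 q6 0.0278 qv6 -0.002 pos [567.5 149.1  80.7]
time: 23.0
t 23.0 M [-0.335  0.114  0.344] F [-1.4 -1.1  5.7] j6 0.3184 w 0.013 psi 0.054 q6 0.1071 qv6 -0.001 pos [567.6 149.2  80.7]
```

```bash

python3 -m handwheel '[{"delta_pos":[0,0,0],"yaw":0.08},{"delta_pos":[0,0,0],"yaw":0.08},{"delta_pos":[0,0,0],"yaw":0.08}]' | head -1;  python3 r.py
```

```text
time: 23.3
t 23.3 M [-0.331  0.129  0.429] F [-0.4 -0.3  4.8] j6 0.4373 w 0.0129 psi -0.026 q6 0.1868 qv6 -0.003 pos [567.7 149.2  80.7]
```

```bash

python3 -m handwheel '[{"delta_pos":[0,0,0],"yaw":0.06},{"delta_pos":[0,0,0],"yaw":0.12},{"delta_pos":[0,0,0],"yaw":0.12},{"delta_pos":[0,0,0],"yaw":0.12}]' | head -1;  python3 r.py
```

```text
time: 23.7
t 23.7 M [-0.316  0.017  0.509] F [ 0.2 -1.4  5.6] j6 0.5539 w 0.0131 psi -0.146 q6 0.3065 qv6 0.0 pos [567.8 149.1  80.7]
```

```bash

python3 -m handwheel '[{"delta_pos":[0,0,0],"yaw":0.05},{"delta_pos":[0,0,0],"yaw":0.1},{"delta_pos":[0,0,0],"yaw":0.1},{"delta_pos":[0,0,0],"yaw":0.1}]' | head -1;  python3 r.py
```

```text
time: 24.1
t 24.1 M [-0.33  -0.055  0.636] F [ 0.7 -0.4  5.6] j6 0.6262 w 0.0131 psi -0.245 q6 0.4062 qv6 0.001 pos [567.9 149.1  80.7]
```

Knob 2 is home at 0.63 N m. Knob 1 is next, expected at psi about 0.49.

```bash

python3 -m handwheel '[{"delta_pos":[0,0,0],"yaw":0},{"delta_pos":[0,0,0],"yaw":0},{"delta_pos":[0,-22,0],"yaw":0},{"delta_pos":[0,-42,0],"yaw":0},{"delta_pos":[0,-42,0],"yaw":0}]' 80|head -1;  python3 -c "
from d import *
rd();c=knob(1); go(c[0],c[1],.122,.49)"
```

```text
time: 24.6
t 24.6 M [ 0.006  0.06  -0.013] F [ 0.  -0.7  0.2] j6 -0.0073 w 0.05 psi -0.249 q6 0.4095 qv6 0.005 pos [568.1 149.6 123.7]
t 24.6 pos [568.1 149.6 123.7] psi -0.249 delta x,y,z [ 82.5   1.7 -39.3] yaw -0.739
```

```bash

python3 -m handwheel '[{"delta_pos":[41,0,-20],"yaw":-0.14},{"delta_pos":[82,0,-39],"yaw":-0.28},{"delta_pos":[82,0,-39],"yaw":-0.42},{"delta_pos":[82,0,-39],"yaw":-0.56},{"delta_pos":[82,0,-39],"yaw":-0.7},{"delta_pos":[82,0,-39],"yaw":-0.74},{"delta_pos":[82,0,-39],"yaw":-0.74},{"delta_pos":[82,0,-39],"yaw":-0.74}]' 80|head -1;  python3 -c "
from d import *
rd();c=knob(1); go(c[0],c[1],.0785,.49)
for n in ('scene','top'):
  S=robot.snapshot(n); i=S['image'][150:270,260:420,::-1]; cv2.imwrite('pics/g_%s.png'%n,cv2.resize(i,None,fx=5,fy=5,interpolation=cv2.INTER_CUBIC))"
```

```text
time: 25.4
t 25.4 M [-0.072  0.022  0.016] F [-0.8 -0.2  0.6] j6 -0.0133 w 0.0645 psi 0.49 q6 -0.4356 qv6 -0.0 pos [635.8  91.1 119.9]
t 25.4 pos [635.8  91.1 119.9] psi 0.49 delta x,y,z [ 2.3 41.4 -1.2] yaw -0.0
```

View pics/g_scene.png

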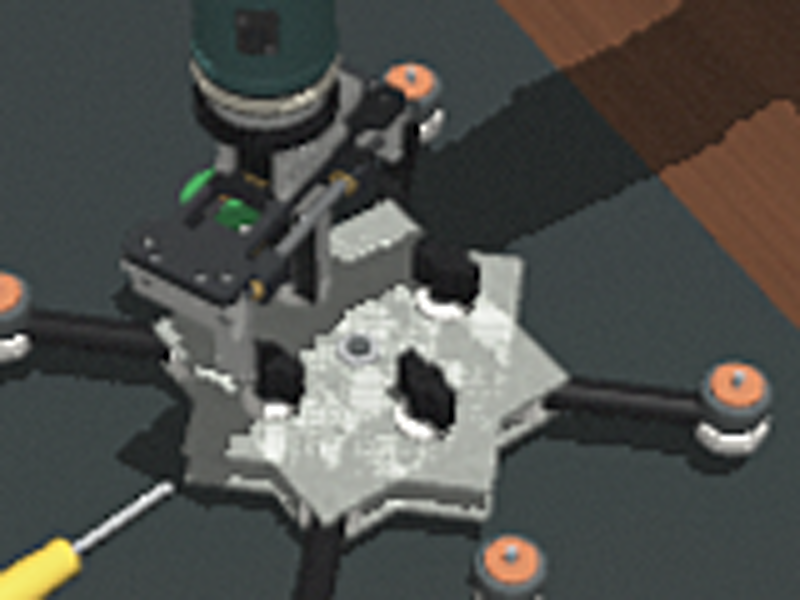

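Knob 1 (crop near (275,375)) is between the fingers. Descending, gripping and starting to turn.

```bash

python3 -m handwheel '[{"delta_pos":[2,20,-1],"yaw":0},{"delta_pos":[2,41,-1],"yaw":0},{"delta_pos":[2,41,-1],"yaw":0},{"delta_pos":[2,41,-1],"yaw":0},{"delta_pos":[2,41,-1],"yaw":0},{"delta_pos":[2,41,-1],"yaw":0},{"delta_pos":[2,41,-1],"yaw":0},{"delta_pos":[2,41,-1],"yaw":0},{"delta_pos":[2,41,-1],"yaw":0}]' 255|head -1;  python3 r.py
python3 -m handwheel '[{"delta_pos":[0,0,0],"yaw":0.1},{"delta_pos":[0,0,0],"yaw":0.1},{"delta_pos":[0,0,0],"yaw":0.1}]' | head -1;  python3 r.py
python3 -m handwheel '[{"delta_pos":[0,0,0],"yaw":0.1},{"delta_pos":[0,0,0],"yaw":0.1},{"delta_pos":[0,0,0],"yaw":0.1}]' | head -1;  python3 r.py
```

```text
time: 26.4
t 26.4 M [-0.154  0.31   0.022] F [-1.4 -1.   4.3] j6 0.0214 w 0.0127 psi 0.49 q6 -0.4362 qv6 0.001 pos [639.2  91.   81.8]
time: 26.7
t 26.7 M [-0.178  0.264  0.253] F [-1.8 -1.   5.1] j6 0.2157 w 0.013 psi 0.393 q6 -0.3388 qv6 -0.002 pos [639.2  91.   81.8]
time: 27.0
t 27.0 M [-0.14   0.275  0.314] F [-1.3 -1.1  4.1] j6 0.3013 w 0.0128 psi 0.293 q6 -0.239 qv6 -0.002 pos [639.3  91.1  81.8]
```

```bash

python3 -m handwheel '[{"delta_pos":[0,0,0],"yaw":0.08},{"delta_pos":[0,0,0],"yaw":0.08},{"delta_pos":[0,0,0],"yaw":0.08}]' | head -1;  python3 r.py
python3 -m handwheel '[{"delta_pos":[0,0,0],"yaw":0.08},{"delta_pos":[0,0,0],"yaw":0.08},{"delta_pos":[0,0,0],"yaw":0.08}]' | head -1;  python3 r.py
```

```text
time: 27.3
t 27.3 M [-0.148  0.267  0.282] F [-1.3 -1.4  5.8] j6 0.3021 w 0.0129 psi 0.213 q6 -0.159 qv6 0.0 pos [639.4  91.1  81.8]
time: 27.6
t 27.6 M [-0.187  0.229  0.237] F [-0.1 -0.6  5.7] j6 0.3023 w 0.013 psi 0.133 q6 -0.0789 qv6 -0.001 pos [639.4  91.1  81.8]
```

```bash

python3 -m handwheel '[{"delta_pos":[0,0,0],"yaw":0.08},{"delta_pos":[0,0,0],"yaw":0.08},{"delta_pos":[0,0,0],"yaw":0.08}]' | head -1;  python3 r.py
```

```text
time: 27.9
t 27.9 M [-0.181  0.203  0.355] F [-0.9 -0.5  4.6] j6 0.3181 w 0.0132 psi 0.053 q6 0.001 qv6 -0.001 pos [639.5  91.1  81.8]
```

```bash

python3 -m handwheel '[{"delta_pos":[0,0,0],"yaw":0.08},{"delta_pos":[0,0,0],"yaw":0.14},{"delta_pos":[0,0,0],"yaw":0.14},{"delta_pos":[0,0,0],"yaw":0.14}]' | head -1;  python3 r.py
```

```text
time: 28.3
t 28.3 M [-0.258  0.174  0.502] F [-0.8 -0.6  5.1] j6 0.5098 w 0.0132 psi -0.086 q6 0.1404 qv6 -0.0 pos [639.6  91.1  81.8]
```

```bash

python3 -m handwheel '[{"delta_pos":[0,0,0],"yaw":0.07},{"delta_pos":[0,0,0],"yaw":0.14},{"delta_pos":[0,0,0],"yaw":0.14},{"delta_pos":[0,0,0],"yaw":0.14}]' | head -1;  python3 r.py
```

```text
time: 28.7
t 28.7 M [-0.177  0.076  0.587] F [-0.1 -1.2  5.1] j6 0.612 w 0.013 psi -0.226 q6 0.2796 qv6 -0.002 pos [639.7  91.1  81.7]
```

```bash

python3 -m handwheel '[{"delta_pos":[0,0,0],"yaw":0.03},{"delta_pos":[0,0,0],"yaw":0.03},{"delta_pos":[0,0,0],"yaw":0.03}]' | head -1;  python3 r.py
python3 -m handwheel '[{"delta_pos":[0,0,0],"yaw":0},{"delta_pos":[0,0,0],"yaw":0},{"delta_pos":[0,-22,0],"yaw":0},{"delta_pos":[0,-42,0],"yaw":0},{"delta_pos":[0,-42,0],"yaw":0}]' 80|head -1;  python3 -c "
from d import *
rd();c=knob(3); go(c[0],c[1],.122,.46)"
```

```text
time: 29.0
t 29.0 M [-0.2    0.082  0.639] F [ 0.3 -1.2  5.7] j6 0.631 w 0.0131 psi -0.256 q6 0.3095 qv6 -0.0 pos [639.7  91.   81.8]
time: 29.5
t 29.5 M [-0.057  0.11  -0.009] F [ 1.  -0.8  0.6] j6 -0.0069 w 0.0494 psi -0.259 q6 0.3128 qv6 0.004 pos [640.4  91.3 125.1]
t 29.5 pos [640.4  91.3 125.1] psi -0.259 delta x,y,z [-123.2    3.1  -47.2] yaw -0.719
```

Knob 1 is home at 0.63 N m. Last is knob 3, expected at psi about 0.46.

```bash

python3 -m handwheel '[{"delta_pos":[-41,1,-16],"yaw":-0.14},{"delta_pos":[-82,2,-32],"yaw":-0.28},{"delta_pos":[-123,2,-47],"yaw":-0.42},{"delta_pos":[-123,2,-47],"yaw":-0.56},{"delta_pos":[-123,2,-47],"yaw":-0.7},{"delta_pos":[-123,2,-47],"yaw":-0.72},{"delta_pos":[-123,2,-47],"yaw":-0.72},{"delta_pos":[-123,2,-47],"yaw":-0.72}]' 80|head -1;  python3 -c "
from d import *
rd();c=knob(3); go(c[0],c[1],.0785,.46)
for n in ('scene','top'):
  S=robot.snapshot(n); i=S['image'][150:270,260:420,::-1]; cv2.imwrite('pics/i_%s.png'%n,cv2.resize(i,None,fx=5,fy=5,interpolation=cv2.INTER_CUBIC))"
```

```text
time: 30.3
t 30.3 M [-0.055  0.018 -0.038] F [ 0.5  0.1 -0.2] j6 0.0032 w 0.0646 psi 0.458 q6 -0.4177 qv6 -0.006 pos [507.8  77.4 119.8]
t 30.3 pos [507.8  77.4 119.8] psi 0.458 delta x,y,z [ 1.2 41.3 -0.7] yaw -0.002
```

View pics/i_scene.png

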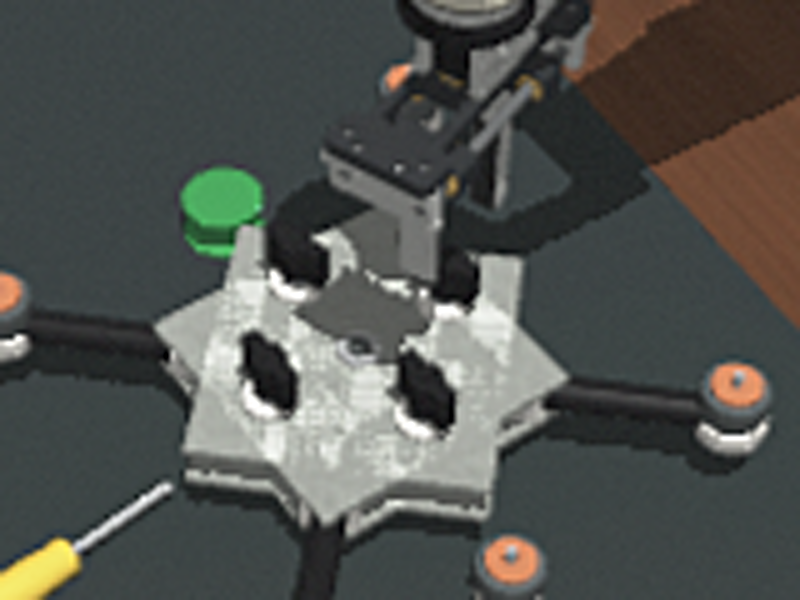

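Knob 3 (crop (450,280)) is between the fingers, and spool and driver have not moved.

```bash

python3 -m handwheel '[{"delta_pos":[1,20,0],"yaw":0},{"delta_pos":[1,41,0],"yaw":0},{"delta_pos":[1,41,0],"yaw":0},{"delta_pos":[1,41,0],"yaw":0},{"delta_pos":[1,41,0],"yaw":0},{"delta_pos":[1,41,0],"yaw":0},{"delta_pos":[1,41,0],"yaw":0},{"delta_pos":[1,41,0],"yaw":0},{"delta_pos":[1,41,0],"yaw":0}]' 255|head -1;  python3 r.py
python3 -m handwheel '[{"delta_pos":[0,0,0],"yaw":0.1},{"delta_pos":[0,0,0],"yaw":0.1},{"delta_pos":[0,0,0],"yaw":0.1}]' | head -1;  python3 r.py
python3 -m handwheel '[{"delta_pos":[0,0,0],"yaw":0.1},{"delta_pos":[0,0,0],"yaw":0.1},{"delta_pos":[0,0,0],"yaw":0.1}]' | head -1;  python3 r.py
```

```text
time: 31.3
t 31.3 M [-0.059  0.029  0.091] F [-0.2 -0.3  3.5] j6 0.0136 w 0.0127 psi 0.46 q6 -0.4186 qv6 0.0 pos [509.3  77.8  80.5]
time: 31.6
t 31.6 M [-0.035 -0.022  0.171] F [1.1 0.7 4.9] j6 0.2131 w 0.0124 psi 0.362 q6 -0.3208 qv6 0.005 pos [509.5  77.8  80.5]
time: 31.9
t 31.9 M [-0.043 -0.215  0.27 ] F [ 1.7 -0.6  5.3] j6 0.3046 w 0.0128 psi 0.264 q6 -0.2221 qv6 -0.003 pos [509.7  77.9  80.5]
```

```bash

python3 -m handwheel '[{"delta_pos":[0,0,0],"yaw":0.08},{"delta_pos":[0,0,0],"yaw":0.08},{"delta_pos":[0,0,0],"yaw":0.08}]' | head -1;  python3 r.py
```

```text
time: 32.2
t 32.2 M [-0.01  -0.177  0.312] F [ 1.6 -0.3  5.6] j6 0.3059 w 0.0129 psi 0.184 q6 -0.1421 qv6 -0.001 pos [509.8  77.9  80.5]
```

```bash

python3 -m handwheel '[{"delta_pos":[0,0,0],"yaw":0.08},{"delta_pos":[0,0,0],"yaw":0.08},{"delta_pos":[0,0,0],"yaw":0.08}]' | head -1;  python3 r.py
```

```text
time: 32.5
t 32.5 M [ 0.04  -0.292  0.38 ] F [2.3 1.3 6. ] j6 0.3078 w 0.0129 psi 0.104 q6 -0.0628 qv6 -0.005 pos [510.   77.9  80.5]
```

```bash

python3 -m handwheel '[{"delta_pos":[0,0,0],"yaw":0.1},{"delta_pos":[0,0,0],"yaw":0.1},{"delta_pos":[0,0,0],"yaw":0.1}]' | head -1;  python3 r.py
```

```text
time: 32.8
t 32.8 M [ 0.01  -0.537  0.36 ] F [2.8 0.4 5.4] j6 0.3573 w 0.0129 psi 0.005 q6 0.0362 qv6 -0.0 pos [510.1  77.9  80.4]
```

```bash

python3 -m handwheel '[{"delta_pos":[0,0,0],"yaw":0.08},{"delta_pos":[0,0,0],"yaw":0.14},{"delta_pos":[0,0,0],"yaw":0.14},{"delta_pos":[0,0,0],"yaw":0.14}]' | head -1;  python3 r.py
```

```text
time: 33.2
t 33.2 M [-0.011 -0.699  0.511] F [3.5 0.9 5.6] j6 0.5324 w 0.0133 psi -0.134 q6 0.1758 qv6 -0.001 pos [510.3  77.9  80.5]
```

```bash

python3 -m handwheel '[{"delta_pos":[0,0,0],"yaw":0.07},{"delta_pos":[0,0,0],"yaw":0.13},{"delta_pos":[0,0,0],"yaw":0.13},{"delta_pos":[0,0,0],"yaw":0.13}]' | head -1;  python3 r.py
```

```text
time: 33.6
t 33.6 M [ 0.025 -1.008  0.623] F [5.1 1.1 5.5] j6 0.6272 w 0.0131 psi -0.264 q6 0.306 qv6 -0.0 pos [510.5  77.9  80.4]
```

Knob 3 is home at 0.63 N m. I let go and lift clear.

```bash

python3 -m handwheel '[{"delta_pos":[0,0,0],"yaw":0},{"delta_pos":[0,0,0],"yaw":0},{"delta_pos":[0,-30,0],"yaw":0},{"delta_pos":[0,-70,0],"yaw":0},{"delta_pos":[0,-110,0],"yaw":0},{"delta_pos":[0,-130,0],"yaw":0},{"delta_pos":[0,-130,0],"yaw":0},{"delta_pos":[0,-130,0],"yaw":0},{"delta_pos":[0,-130,0],"yaw":0}]' 80;  python3 -c "
from d import *
rd()
for n in ('scene','top'):
  S=robot.snapshot(n); cv2.imwrite('pics/j_%s.png'%n,S['image'][:,:,::-1])"
```

```text
time: 34.5
tool_pos: [0.5069, 0.0776, 0.2062]
ee_rot: [-1.573, 0.006, -0.27]
wrist_force: [-0.2, 0.4, -0.1]
width: 0.0645
t 34.5 M [-0.095  0.096 -0.003] F [-0.2  0.4 -0.1] j6 -0.0058 w 0.0645 psi -0.27 q6 0.3108 qv6 0.004 pos [506.9  77.6 206.2]
```

View pics/j_scene.png

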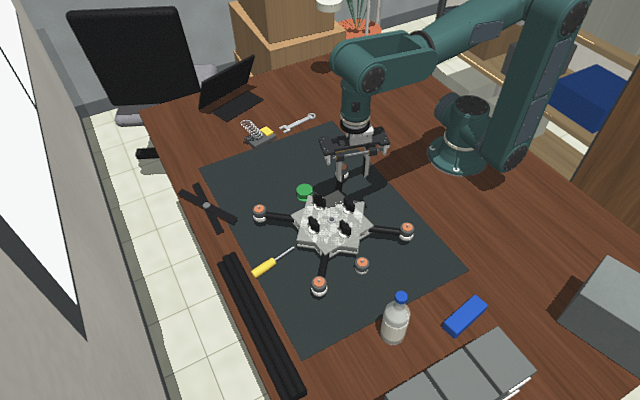

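View pics/j_top.png

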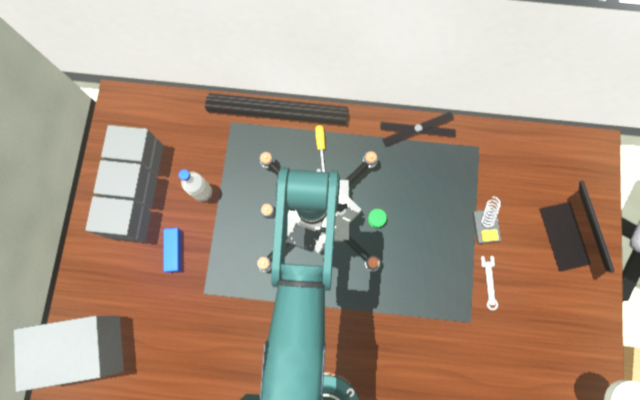

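The gripper is clear above the hub (scene (355,150)). The motor (362,264), spool (305,190), driver (270,262), bottle, battery and spanner are all at their original pixels. Handing in.

```bash
python3 -c "
from bench import robot
print(robot.close_job())"
```

```text
the job is handed in; nothing more can be done
None
```

All four knobs were turned in two star-order passes and left home at about 0.63 N m each. I handed the job in at about 34.6 s of the 72 s; it gave no verdict.

- **First pass (order 3, 1, 2, 4):** Each knob went past its slack and spring until its cam slid. The still torque held at 0.25–0.30 N m over about 0.13–0.14 rad, so I took each as bitten. The bite and seat joints themselves can't be read, so this rests on torque and angle.
- **Second pass (order 4, 2, 1, 3):** I went straight on with knob 4, still gripped from the first pass, rather than letting go first. The last still readings were:

| Knob | Last joint joint-6 torque reading (N m) |
|---|---|
| 4 | 0.633 |
| 2 | 0.626 |
| 1 | 0.631 |
| 3 | 0.627 |

- **Torque cross-check:** The wrist sensor agreed with these to within its noise, reading 0.62–0.64 N m.
- **Last checks:** The gripper was open and lifted about 125 mm clear, with forces near zero. The final pictures showed the bystanders at the same pixels as at the start. No check failed.

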